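# Load a coupling hub into the marking dial and index it one click

### The job

Load the loose coupling hub into the empty cup at the dial's loading station, the cup by the upright bracket on the robot's side: turn it under light pressure until its slotted foot drops over the drive bar in the cup, and press gently, never above 40 N, until its head sits flat on the rim. Then turn the dial one click counter-clockwise seen from above, so that it rests in its next detent, and let go. Leave the lens cap, the gauge and the screwdriver where they are.

Things in the scene. Friction and masses are not known exactly. Their poses are not given: they have to be found in the camera images.
- hub: The part: a plain bare-metal coupling hub, 50 mm tall, 0.11 to 0.18 kg, standing loose, head up. Head on top, 42 mm diameter, 30 mm tall, 18 mm recess in its top; below it a 28 mm shank, 20 mm long. Two slots 6 mm wide, 7 mm deep cross the shank's end along the hub's x and y, leaving four prongs: it fits the drive bar at every quarter turn. Origin: centre of the foot's underside; z up.
- carousel: The carousel's fixed base: a 310 x 310 x 14 mm grey breadboard on the table. Origin: centre of its underside, on the dial's vertical axis; z up. Its -x axis points to the loading station, marked by a dark upright bracket 26 mm wide, 72 mm high, with a white line on top, in the middle of that edge.
- dial_top (a point): Centre of the top of the dial, 80 mm above the table; turns with it. The dial is an aluminium disc, 280 mm diameter, with a 34 mm radius boss, six cups equally spaced on a 90 mm radius and six drive pins midway between them on a 120 mm radius. The three cups next to the loading cup counter-clockwise hold hubs that stay there; the loading cup and the two clockwise of it are empty.
- dial (a joint): Turn of the dial, rad: 0 at the start, growing counter-clockwise seen from above. A spring roller on a six-lobed wheel holds it in a detent every 1.047 rad (60 deg). Breaking out takes about 0.8 N m (7 N sideways on a drive pin), falling to nothing at the crest half way; past it the spring pulls the dial on into the next detent, where it stops by itself.
- nest (a point): Centre of the mouth of the empty cup that starts at the loading station; turns with the dial, axes as the carousel's at dial 0. Black plastic cup, 36 mm outside diameter, standing 25 mm above the dial's top (rim 105 mm above the table); straight bore 29.5 mm wide, 22 mm deep. A hub is home with its head flat on this rim, its foot 20 mm below it.
- cup_floor (a point): Centre of that cup's floor, 22 mm below the rim. A steel drive bar lies across it: 26 mm long, 4.5 mm wide, 8 mm tall, square-edged. Its direction is not measured and may be anything; the cup hardly turns by hand (1 N m). A hub not lined up with the bar stops on it, foot 14 mm below the rim; lined up within about 4 deg it drops 6 mm more and is home.
- pin (a point): Top centre of a drive pin, by which the dial is turned: an upright steel rod, 12 mm diameter, 55 mm tall above the dial's top (top 135 mm above the table), 120 mm from the dial's axis, 30 deg clockwise of the loading cup (on the robot's left of it, 62 mm away). It turns with the dial.
- lens_cap: Bystander: black plastic lens cap, a disc of 50 mm diameter and 13 mm tall, loose on the table. Origin: centre of its underside.
- gauge: Bystander: steel stepped height gauge block, 40 x 22 mm in plan, 42 mm tall, loose on the table. Origin: centre of its underside.
- driver: Bystander: black-handled screwdriver, 170 mm long, lying on the table on the carousel's right (-y) side. Origin on its underside.
Things that resemble listed ones, but are neither listed nor needed, are in the scene too. Leave any purple or turquoise look-alike of the hub alone.

How it is judged:
By the outcome, as a careful person would: the job done as asked, in the order asked, and still so for the second after the job is handed in, with the robot touching nothing.
It also fails if it takes over 72 s, if anything falls off the work surface, if the arm or the gripper's body presses on something with over 40 N, if the wrist force passes 120 N, or if a joint passes its speed limit or range.

### The arm

A 6-joint arm with a two-finger parallel gripper is mounted at the origin on the work surface. World frame = base frame: x ahead of the robot, y to its left, z up, the work surface at z = 0. Lengths are in m, angles in rad, forces in N, time in s.
With the tool pointing down it reaches from about 0.4 to 0.825 m from the base axis. Payload 7 kg.
Tool frame: the origin (TCP) lies on the centre line of the jaws, within the pads' length; the fingertips stand 8 mm ahead of it and the grasp point (between the pads) lies 11 mm behind it; z points along the fingers, y is the direction in which the jaws open and shut (so a half turn about z gives the same grasp; the last joint's range is limited). The gripper opens to 85 mm and grips with 20 to 120 N. Pads are 22 mm wide; open, the fingers measure 114 mm over their backs; the gripper's body (76 mm by 85 mm) begins 54 mm behind the grasp point. The pads swing forward as they close: fully open they stand 13 mm farther back than shut.
Start: joints at [-1.005, 0.359, 0.012, 0, -1.224, -0.288], TCP at [0.185, -0.649, 0.239] pointing down, gripper open.
Joint ranges: [-3.07, 3.07], [-1.43, 2.12], [-1.02, 1.25], [-3.03, 1.67], [-3.05, -0], [-3.03, 3.03]. Speed limits (rad/s): [2.39, 2.39, 3.01, 3.14, 3.14, 3.14].

### API

Orientations are given as a unit quaternion [x, y, z, w].
In Python, from bench import bot gives the robot as it stands.
- The arm moves only by the tool step_arm, never from a script. Its argument "deltas" is a list that holds one entry, the list of rows, each a list of 7 numbers: the opening in per cent of the stroke, from 0 (shut) to 100 (fully open), then the shift along the tool's x, y, z in cm, then the turn, a rotation vector about the tool's x, y, z in rad. In form: [[[grip, dx, dy, dz, wx, wy, wz], ...]]. A call has 1 to 10 rows; each row shifts and turns the commanded pose from where the row before left it, along the tool's axes as they then stand; what a row does not reach is not made up. A row lasts 1/10 s, in which the tool goes at most 50 mm and 8.59 degrees, less where a joint would pass 70% of its speed; a pose out of reach is approached as far as the arm can. A call with a gripper value outside its range is refused whole. The fingers move at their own pace and stop on an object; "squeeze" is the grip in N (left out, the last holds). Time passes only in rows, so rows that do not move let the fingers close. It gives the time, the measured TCP pose, the force and the opening at its end, in the units of the state.
- bot.read_state(): the state, without advancing time (a new reading comes with each control period).
- bot.camera(name): name is "side" or "top" or "wrist"; returns the picture (480x640x3 uint8, blue, green, red); there is no depth.
- bot.calibration(name): a dict with "vfov" (degrees; the focal length in pixels is half the picture's height over the tangent of half this angle, whatever the lens; pixels are square), "cx", "cy" (the principal point, pixels), "rvec" (rotation vector, rad) and "tvec" (3), from world to camera coordinates, as OpenCV has them. Camera axes: x right, y down, z forward; pixel columns grow to the right and rows downward; lengths in m; the calibration is good to about 2 mm. A picture is of the moment at which its call begins: read the wrist's pose just before it. calibration takes no time and is no camera call; for the wrist camera it gives the pose at the moment of the call.
- bot.job_done(): hands the job in, once; it reports no verdict.
The state is a dict: "clock": time; "q": joint angles; "qd": joint speeds; "joint_efforts": joint torques, N m; "position": TCP position; "orientation": TCP orientation; "contact_force": force on the tool from outside, world axes, zero at the start; "moment": the same for the moment, N m; "gripper_width": finger opening in m.
Only numpy, scipy, OpenCV 4.12 (cv2) and the standard library are available. Lean on these libraries where they do the work, as an engineer would, in place of code of your own. Each camera call takes 0.05 s, during which the arm holds its last target.

## Working session

There is one attempt and no reset: what is moved stays moved. The work goes in short steps, Python scripts to look and compute and a tool call to move; the robot and the scene stay as the last step left them, time stands still between calls to the robot, and variables do not carry over. Pictures are saved under pics/ and viewed, and the job is handed in when it is done.

Besides the shell and the picture viewer there is one more tool, called after "Call:" in YAML: its name, and indented under it one key for each argument. step_arm: Moves the arm, as the interface text tells. Its arguments: {"type":"object","properties":{"deltas":{"type":"array"},"squeeze":{"type":"number"}},"required":["deltas"]}

```bash
mkdir -p pics; ls
python3 - <<'E'
from bench import bot
import cv2
s=bot.read_state();print(s)
for n in("side","top","wrist"):
    im=bot.camera(n);cv2.imwrite(f"pics/{n}0.png",im);print(n,bot.calibration(n))
E
```

```text
pics
{'clock': 0.0, 'q': array([-1.00490786e+00,  3.59409134e-01,  1.10592782e-02, -3.33078271e-04,
       -1.22411547e+00, -2.88097660e-01]), 'qd': array([ 0.00223815,  0.00106579, -0.00034498, -0.0002858 , -0.00195603,
       -0.00128775]), 'joint_efforts': array([ 6.58061308e-04, -5.83316016e+01,  2.93400872e+01,  6.93653315e+00,
       -6.31484072e-03,  4.49627962e-07]), 'position': array([ 0.18494449, -0.64867882,  0.23835255]), 'orientation': array([-1.38393018e-01,  9.90377025e-01,  8.24419712e-04, -2.03070590e-04]), 'contact_force': array([-0.32267773,  0.40455729, -0.02030406]), 'moment': array([-0.01345136,  0.02491143,  0.00410468]), 'gripper_width': 0.0856465356635557}
side {'vfov': 44.20382179309251, 'cx': 319.41008431584305, 'cy': 226.80287578831832, 'rvec': array([ 0.09751141, -2.93239747,  1.03505341]), 'tvec': array([0.49643918, 0.11399217, 1.42659846])}
top {'vfov': 55.17568421554536, 'cx': 311.39582368539106, 'cy': 244.46752400929242, 'rvec': array([ 2.18553821, -2.20843949,  0.05882977]), 'tvec': array([-0.01762049,  0.49736448,  1.01719887])}
wrist {'vfov': 59.95065388255698, 'cx': 322.81218064614677, 'cy': 237.72493216873968, 'rvec': array([-1.76147898, -2.33088976, -0.38429146]), 'tvec': array([ 0.67343474, -0.04327243,  0.37915571])}
```

View pics/top0.png

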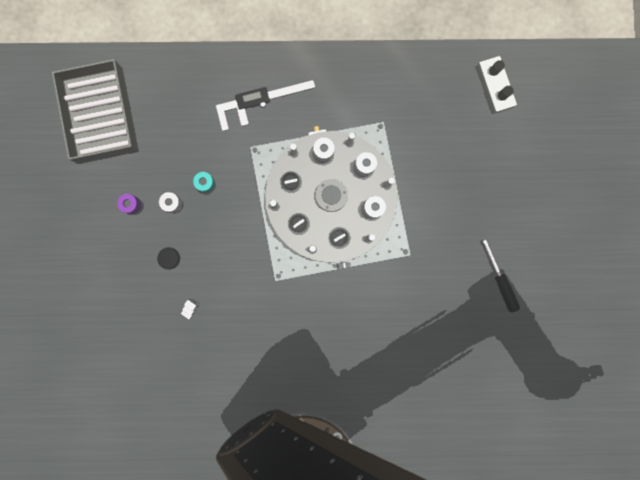

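View pics/side0.png

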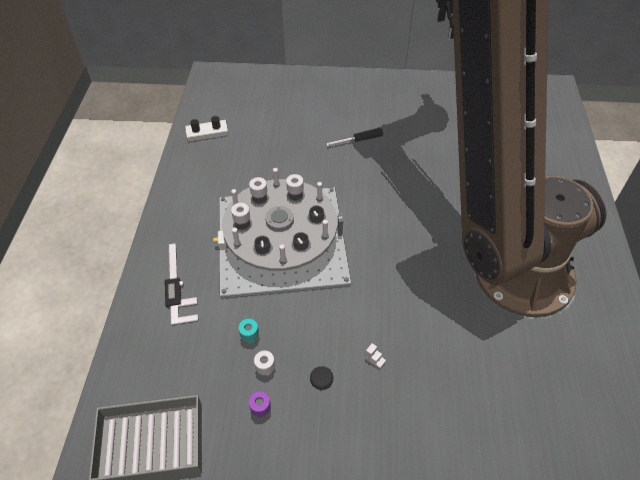

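View pics/wrist0.png

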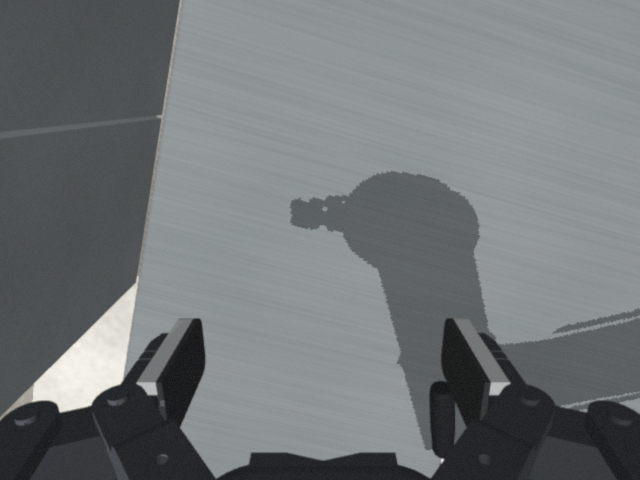

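Top view: the bare hub is at (169,202) between the purple and turquoise look-alikes. The loading cup is at (340,238) next to the bracket at (343,265), and the pin is at (312,249). Next I'll measure positions.

```bash
cat > h.py <<'E'
from bench import bot
import cv2, numpy as np
from scipy.spatial.transform import Rotation as R
def cal(n):
    c=bot.calibration(n);f=240/np.tan(np.radians(c['vfov']/2))
    K=np.array([[f,0,c['cx']],[0,f,c['cy']],[0,0,1]]);Rm=cv2.Rodrigues(np.array(c['rvec']))[0];t=np.array(c['tvec'])
    return K,Rm,t
def ray(C,uv,z):
    K,Rm,t=C;o=-Rm.T@t;d=Rm.T@np.linalg.inv(K)@[uv[0],uv[1],1]
    return o+d*(z-o[2])/d[2]
def proj(C,p):
    K,Rm,t=C;q=K@(Rm@np.asarray(p)+t);return q[:2]/q[2]
def blobs(m,amin=20):
    n,l,s,c=cv2.connectedComponentsWithStats(m.astype(np.uint8))
    return [(c[i].round(1),s[i]) for i in range(1,n) if s[i,4]>=amin]
E
python3 - <<'E'
from h import *
im=cv2.imread('pics/top0.png');C=cal('top')
cv2.imwrite('pics/t_dial.png',cv2.resize(im[115:290,240:420],None,fx=4,fy=4,interpolation=cv2.INTER_CUBIC)[:600])
cv2.imwrite('pics/t_hub.png',cv2.resize(im[160:330,110:220],None,fx=3.5,fy=3.5,interpolation=cv2.INTER_CUBIC))
for nm,uv,z in [('hub',(169,202),.05),('cup',(340,238),.105),('boss',(331,195),.08),('pin',(312,249),.135),('pur',(127,203),.05),('turq',(203,181),.05),('cap',(168,258),.013),('gauge',(188,309),.04),('brk',(343,264),.072)]:
    print(nm,ray(C,uv,z).round(4))
Cs=cal('side')
for nm,uv,z in [('hub',(264,358),.05)]: print(nm,ray(Cs,uv,z).round(4))
E
```

```text
hub [0.5907 0.2852 0.05  ]
cup [ 0.5051 -0.0811  0.105 ]
boss [ 0.5977 -0.065   0.08  ]
pin [ 0.482  -0.0235  0.135 ]
pur [0.5894 0.3762 0.05  ]
turq [0.6359 0.2116 0.05  ]
cap [0.4702 0.2982 0.013 ]
gauge [0.3586 0.246  0.04  ]
brk [ 0.4522 -0.0888  0.072 ]
hub [0.5939 0.2851 0.05  ]
```

View pics/t_dial.png

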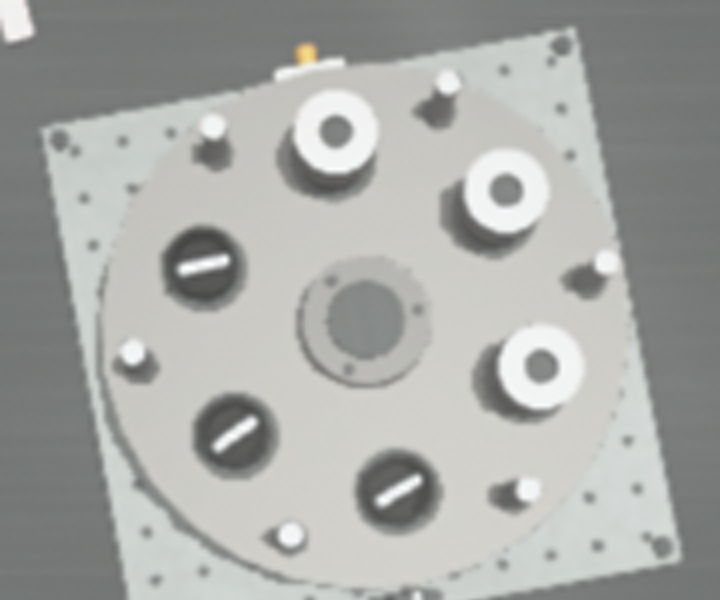

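View pics/t_hub.png

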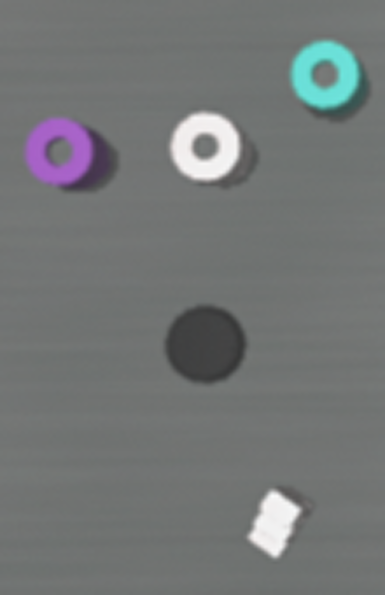

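Call:
step_arm:
  deltas:
    - [[100, -4.89, 0.18, 0, 0, 0, -0.0726], [100, -4.89, 0.18, 0, 0, 0, -0.0726], [100, -4.89, 0.18, 0, 0, 0, -0.0726], [100, -4.89, 0.18, 0, 0, 0, -0.0726], [100, -4.89, 0.18, 0, 0, 0, -0.0726], [100, -4.89, 0.18, 0, 0, 0, -0.0726], [100, -4.89, 0.18, 0, 0, 0, -0.0726], [100, -4.89, 0.18, 0, 0, 0, -0.0726]]

```text
clock: 0.95
position: [0.5118, -0.4397, 0.2388]
orientation: [-0.418, 0.909, 0.0, -0.0]
contact_force: [0.4, -0.7, 0.3]
gripper_width: 0.0854
```

Call:
step_arm:
  deltas:
    - [[100, -4.89, 0.18, 0, 0, 0, -0.0726], [100, -4.89, 0.18, 0, 0, 0, -0.0726], [100, -4.89, 0.18, 0, 0, 0, -0.0726], [100, -4.89, 0.18, 0, 0, 0, -0.0726], [100, -4.89, 0.18, 0, 0, 0, -0.0726], [100, -4.89, 0.18, 0, 0, 0, -0.0726], [100, -4.89, 0.18, 0, 0, 0, -0.0726], [100, -4.89, 0.18, 0, 0, 0, -0.0726]]

```text
clock: 1.75
position: [0.6686, -0.0868, 0.2388]
orientation: [-0.66, 0.751, 0.0, -0.0]
contact_force: [0.4, -0.0, -0.6]
gripper_width: 0.0855
```

Call:
step_arm:
  deltas:
    - [[100, -4.89, 0.18, 0, 0, 0, -0.0726], [100, -4.89, 0.18, 0, 0, 0, -0.0726], [100, -4.89, 0.18, 0, 0, 0, -0.0726], [100, -4.89, 0.18, 0, 0, 0, -0.0726], [100, -4.89, 0.18, 0, 0, 0, -0.0726], [100, -4.89, 0.18, 0, 0, 0, -0.0726], [100, -4.89, 0.18, 0, 0, 0, -0.0726], [100, -4.89, 0.18, 0, 0, 0, -0.0726], [100, 0, 0, 0, 0, 0, 0]]

```text
clock: 2.65
position: [0.6047, 0.2974, 0.2387]
orientation: [0.849, -0.529, -0.0, -0.0]
contact_force: [0.6, -0.8, -0.7]
gripper_width: 0.0854
```

```bash
cat >> h.py <<'E'
def tool():
    s=bot.read_state();return s,np.array(s['position']),R.from_quat(s['orientation'])
def goto(p,jaw=None):
    """print tool-frame delta cm to world p; jaw turn needed (wz) to get jaw axis angle (mod pi)"""
    s,pos,r=tool();d=r.inv().apply(np.asarray(p)-pos)*100
    y=r.apply([0,1,0]);a=np.arctan2(y[1],y[0]);out=None
    tilt=r.apply([0,0,1])
    if jaw is not None: out=-((jaw-a+np.pi/2)%np.pi-np.pi/2)
    print('delta cm',d.round(2),'jaw',round(a,4),'wz',out,'tilt',tilt.round(4));return d
E
python3 - <<'E'
from h import *
s,p,r=tool();C=cal('wrist');im=bot.camera('wrist');cv2.imwrite('pics/w1.png',im)
print(p,s['q'].round(3),'cam in tool',r.inv().apply(-C[1].T@C[2]-p).round(4))
for d in (0,.05,.1,.15,.2): print(d,proj(C,p+r.apply([0,0,d])).round(1))
goto([.592,.285,.238])
E
```

```text
[0.60468374 0.29735956 0.23873063] [ 7.450e-01  3.570e-01  9.000e-03 -1.000e-03 -1.223e+00 -2.880e-01] cam in tool [ 0.0813 -0.0012 -0.1336]
0 [326.7 331.8]
0.05 [325.9 276.3]
0.1 [325.4 242.1]
0.15 [325.1 218.9]
0.2 [324.8 202.1]
delta cm [0.33 1.66 0.08] jaw -2.6876 wz None tilt [-7.e-04 -3.e-04 -1.e+00]
```

View pics/w1.png

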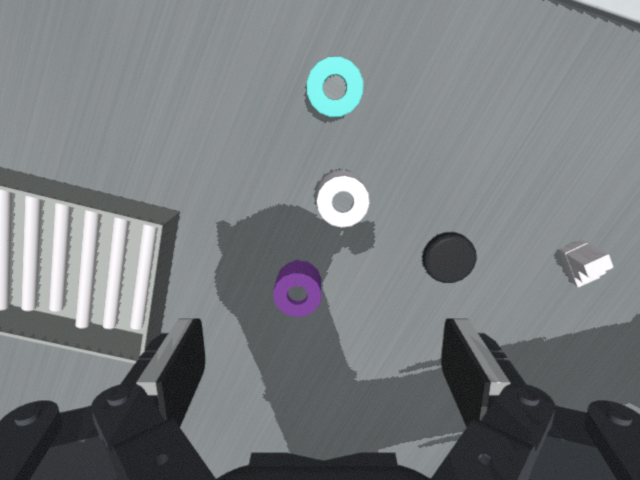

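The wrist view shows the white hub at (343,202), turquoise at (335,87) and purple at (298,289). I'll fit its head rim.

```bash
cat >> h.py <<'E'
def ringfit(C,im,center,z,rmax,thr=200,op=None):
    g=im.min(axis=2);m=(g>thr).astype(np.uint8)
    n,l,s,c=cv2.connectedComponentsWithStats(m)
    best=min((i for i in range(1,n) if s[i,4]>60),key=lambda i:np.hypot(*(c[i]-center)))
    mm=(l==best).astype(np.uint8)
    cs,_=cv2.findContours(mm,cv2.RETR_EXTERNAL,cv2.CHAIN_APPROX_NONE)
    pts=np.array([ray(C,q,z)[:2] for q in max(cs,key=len)[:,0,:].astype(float)])
    c2,rr=cv2.minEnclosingCircle(pts.astype(np.float32))
    A=np.c_[2*pts,np.ones(len(pts))];x=np.linalg.lstsq(A,(pts**2).sum(1),rcond=None)[0]
    r=np.sqrt(x[2]+x[0]**2+x[1]**2)
    return x[:2],r,np.array(c2),rr,s[best]
E
python3 - <<'E'
from h import *
s,p,r=tool();C=cal('wrist')
im=cv2.imread('pics/w1.png')
for t in(150,180,210): print(ringfit(C,im,(343,202),.05,.021,t))
im=cv2.imread('pics/top0.png')
for t in(150,180,210): print(ringfit(cal('top'),im,(169,202),.05,.021,t))
im=cv2.imread('pics/side0.png')
for t in(150,180,210): print(ringfit(cal('side'),im,(264,360),.05,.021,t))
E
```

```text
(array([0.59395748, 0.28608845]), np.float64(0.020873244473545154), array([0.59406424, 0.28616548]), 0.02149706892669201, array([ 316,  175,   54,   53, 1878], dtype=int32))
(array([0.59398702, 0.28612913]), np.float64(0.020461446735484154), array([0.59399796, 0.28617632]), 0.021105999127030373, array([ 317,  176,   53,   51, 1754], dtype=int32))
(array([0.59408828, 0.28608847]), np.float64(0.0201551811019424), array([0.59402585, 0.28619716]), 0.020735623314976692, array([ 317,  176,   52,   51, 1661], dtype=int32))
(array([0.59208885, 0.28695511]), np.float64(0.020803339751080514), array([0.59221423, 0.28678146]), 0.02176336757838726, array([159, 192,  20,  20, 276], dtype=int32))
(array([0.59202509, 0.28713242]), np.float64(0.019862508199035223), array([0.59171736, 0.28742272]), 0.021093172952532768, array([159, 192,  19,  19, 242], dtype=int32))
(array([0.59190491, 0.28677054]), np.float64(0.019184025808005288), array([0.59220201, 0.28679019]), 0.020242759957909584, array([159, 193,  19,  18, 212], dtype=int32))
(array([0.59468396, 0.28761907]), np.float64(0.020421898646745405), array([0.59473515, 0.28776163]), 0.021596472710371017, array([254, 350,  20,  19, 257], dtype=int32))
(array([0.59463612, 0.28792641]), np.float64(0.019666805255773658), array([0.59448743, 0.28769526]), 0.020719019696116447, array([254, 351,  20,  18, 231], dtype=int32))
(array([0.59437314, 0.28749473]), np.float64(0.018699678467380854), array([0.59436142, 0.28752562]), 0.019955409690737724, array([255, 351,  19,  17, 190], dtype=int32))
```

Call:
step_arm:
  deltas:
    - [[100, 0.26, 0.72, 4.4, 0, 0, 0], [100, 0.25, 0.72, 4.4, 0, 0, 0], [100, 0, 0, 0, 0, 0, 0], [100, 0, 0, 0, 0, 0, 0]]

```text
clock: 3.1
position: [0.5969, 0.2807, 0.1518]
orientation: [0.847, -0.532, 0.0, 0.001]
contact_force: [0.2, 0.8, 1.5]
gripper_width: 0.0854
```

Run:
```python
from h import *
s,p,r=tool();C=cal('wrist');im=bot.camera('wrist');cv2.imwrite('pics/w2.png',im)
print(p)
for t in(150,180,210):
    o=ringfit(C,im,(325,242),.05,.021,t);print(o)
q=np.r_[o[0],.05];print('hub in tool',r.inv().apply(q-p))
goto([o[0][0],o[0][1],.025])
```

```text
[0.59690836 0.28065473 0.15184229]
(array([0.59331142, 0.28779841]), np.float64(0.020374048175258373), array([0.59323251, 0.28779453]), 0.02092418260872364, array([ 292,  221,   68,   65, 2825], dtype=int32))
(array([0.59328941, 0.28765328]), np.float64(0.0199210100154729), array([0.59321839, 0.28763384]), 0.02059462107717991, array([ 293,  222,   67,   63, 2606], dtype=int32))
(array([0.59428424, 0.27819692]), np.float64(0.01231352490033063), array([0.59440148, 0.27967358]), 0.018224231898784637, array([301, 222,  58,  32, 942], dtype=int32))
hub in tool [0.00095259 0.00333588 0.10184667]
delta cm [ 0.14  0.5  12.84] jaw -2.6925 wz None tilt [ 2.2e-03  5.0e-04 -1.0e+00]
```

View pics/w2.png

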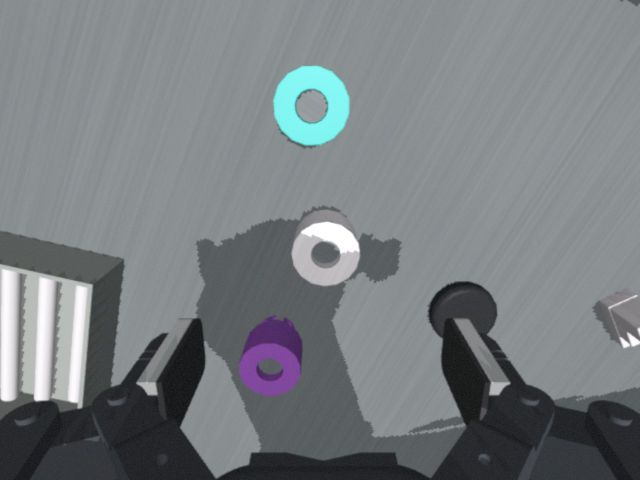

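Run:
```python
from h import *
s,p,r=tool();print(s['clock'],p,s['qd'].round(4),s['contact_force'])
goto([.5935,.2873,.09])
```

```text
3.15 [0.59784434 0.28155898 0.15339089] [ 0.0043 -0.0173  0.0207 -0.0004  0.0059 -0.0004] [ 0.07618658  0.97658589 -0.01118638]
delta cm [-0.71  0.16  6.34] jaw -2.6925 wz None tilt [ 2.2e-03  5.0e-04 -1.0e+00]
```

Call:
step_arm:
  deltas:
    - [[100, -0.35, 0.1, 2.5, 0, 0, 0], [100, -0.36, 0.06, 2.5, 0, 0, 0], [100, 0, 0, 0, 0, 0, 0], [100, 0, 0, 0, 0, 0, 0], [100, 0, 0, 0, 0, 0, 0]]

```text
clock: 3.65
position: [0.5932, 0.2879, 0.1039]
orientation: [0.847, -0.532, 0.001, -0.002]
contact_force: [0.7, 0.3, 0.5]
gripper_width: 0.0854
```

Run:
```python
from h import *
s,p,r=tool();C=cal('wrist');im=bot.camera('wrist');cv2.imwrite('pics/w3.png',im)
print(p,s['qd'].round(4))
for t in(130,150,165):
    o=ringfit(C,im,(325,285),.05,.021,t);print(o)
    q=np.r_[o[0],.05];print('hub in tool',r.inv().apply(q-p))
goto([.5935,.2873,.025])
```

```text
[0.59323081 0.28792456 0.10393764] [ 0.0003 -0.0016 -0.0101 -0.0049  0.0075 -0.0015]
(array([0.59648891, 0.26751665]), np.float64(0.11965851554050191), array([0.58254111, 0.26581171]), 0.18216529488563538, array([     0,      0,    640,    472, 208061], dtype=int32))
hub in tool [0.01981956 0.00613342 0.05390671]
(array([0.5932552 , 0.28779346]), np.float64(0.020334632957773022), array([0.59334815, 0.28781077]), 0.020877866074442863, array([ 285,  233,   84,   78, 4172], dtype=int32))
hub in tool [0.00015267 0.00023271 0.05393709]
(array([0.59327746, 0.28776834]), np.float64(0.020183864231554546), array([0.593247  , 0.28783301]), 0.02074553072452545, array([ 285,  233,   84,   78, 4062], dtype=int32))
hub in tool [0.00018496 0.00022358 0.05393711]
delta cm [0.07 0.01 7.87] jaw -2.6921 wz None tilt [ 0.0029  0.002  -1.    ]
```

View pics/w3.png

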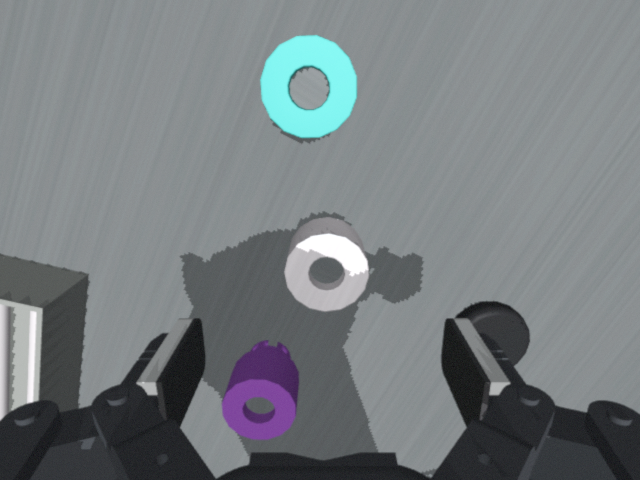

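Call:
step_arm:
  deltas:
    - [[100, 0, 0, 2.0, 0, 0, 0], [100, 0, 0, 2.0, 0, 0, 0], [100, 0, 0, 2.0, 0, 0, 0], [100, 0, 0, 1.8, 0, 0, 0], [100, 0, 0, 0, 0, 0, 0], [100, 0, 0, 0, 0, 0, 0], [100, 0, 0, 0, 0, 0, 0]]
  squeeze: 40

```text
clock: 4.4
position: [0.5927, 0.2878, 0.0251]
orientation: [0.847, -0.532, 0.0, -0.001]
contact_force: [-0.0, -0.6, 0.4]
gripper_width: 0.085
```

Run:
```python
from h import *
goto([.5933,.2878,.026])
s,p,r=tool();print(p,s['contact_force'],s['moment'])
```

```text
delta cm [ 0.03 -0.06 -0.09] jaw -2.6919 wz None tilt [ 0.0021  0.0015 -1.    ]
[0.59266344 0.28782931 0.02507113] [-0.0008533  -0.6155691   0.38263813] [ 0.02393579 -0.03534358  0.04066154]
```

Call:
step_arm:
  deltas:
    - [[40, 0, 0, 0, 0, 0, 0], [40, 0, 0, 0, 0, 0, 0], [40, 0, 0, 0, 0, 0, 0], [40, 0, 0, 0, 0, 0, 0], [30, 0, 0, 0, 0, 0, 0], [30, 0, 0, 0, 0, 0, 0], [30, 0, 0, 0, 0, 0, 0]]
  squeeze: 60

```text
clock: 5.1
position: [0.592, 0.2874, 0.0241]
orientation: [0.847, -0.532, 0.0, -0.0]
contact_force: [-0.4, -1.1, 5.9]
gripper_width: 0.0406
```

Call:
step_arm:
  deltas:
    - [[30, 0, 0, -1.5, 0, 0, 0], [30, 0, 0, -3, 0, 0, 0], [30, 0, 0, -4, 0, 0, 0], [30, 0, 0, -4, 0, 0, 0], [30, 0, 0, -4, 0, 0, 0], [30, 0, 0, -3, 0, 0, 0], [30, 0, 0, 0, 0, 0, 0], [30, 0, 0, 0, 0, 0, 0]]

```text
clock: 5.9
position: [0.5915, 0.2872, 0.2193]
orientation: [0.847, -0.532, -0.0, -0.001]
contact_force: [-0.3, -0.1, -3.4]
gripper_width: 0.0408
```

Run:
```python
from h import *
s,p,r=tool();print(p,s['contact_force'],s['gripper_width'])
im=bot.camera('wrist');cv2.imwrite('pics/w4.png',im)
# arc rows
d=goto([.505,-.081,p[2]])
```

```text
[0.59145083 0.28718315 0.21933905] [-0.25876675 -0.14339582 -3.44045944] 0.04078719469805716
delta cm [29.4  23.71 -0.13] jaw -2.6925 wz None tilt [-1.1e-03 -1.0e-04 -1.0e+00]
```

View pics/w4.png

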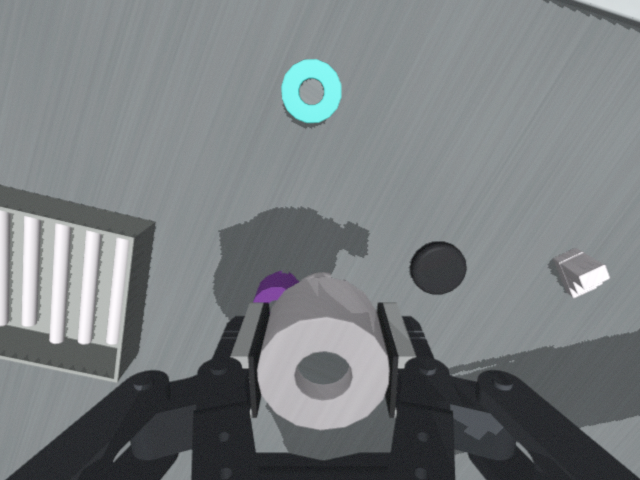

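Run:
```python
from h import *
s,p,r=tool();C=cal('wrist');im=cv2.imread('pics/w4.png')
zt=p[2]+.0259
g=im.min(axis=2)
print(g[430,300:340:8],g[400,250:400:10],g[375,290:360:5],g[330,280:360:10])
# hole: dark region around (322,375)
for thr in (120,130,140,150):
    m=cv2.inRange(g[340:405,285:362],0,thr)
    b=sorted(blobs(m,100),key=lambda t:-t[1][4])[:1]
    if not b: continue
    print(thr,b[0][0]+[285,340],b[0][1])
# ring outer fit: bright region with hole
for thr in (150,158,165):
    m=(g>thr).astype(np.uint8);m[:318]=0
    n,l,st,c=cv2.connectedComponentsWithStats(m,connectivity=4);i=l[415,320];
    cs,_=cv2.findContours((l==i).astype(np.uint8),cv2.RETR_EXTERNAL,cv2.CHAIN_APPROX_NONE)
    q=max(cs,key=len)[:,0,:].astype(float);q=q[(q[:,1]>385)]
    pts=np.array([ray(C,k,zt)[:2] for k in q]);A=np.c_[2*pts,np.ones(len(pts))];x=np.linalg.lstsq(A,(pts**2).sum(1),rcond=None)[0]
    R0=np.sqrt(x[2]+x[0]**2+x[1]**2)
    print(thr,st[i],R0,r.inv().apply(np.r_[x[:2],zt]-p))
print('tcp proj at top plane',proj(C,p-r.apply([0,0,.0259])))
```

```text
[ 90  90  96 105  92] [ 41  89 182 184 182 186 186 171 186 189 186 188 184 177  40] [188 105 112  92  94  91  90  88  92  90  91 124 112 189] [144 189 186 188 184 185 188 187]
120 [321.1 370.2] [  10   12   57   43 1551]
130 [322.9 374.8] [  10   12   57   47 2099]
140 [322.9 375.1] [   9   11   58   49 2172]
150 [322.9 375.2] [   9   11   59   49 2218]
150 [ 258  318  131  112 9345] 0.020115228780300722 [ 0.00028469 -0.00138014 -0.02590158]
158 [ 258  318  131  112 9239] 0.02004015177765853 [ 0.00028888 -0.00136722 -0.02590157]
165 [ 258  318  130  111 9130] 0.019995725639942605 [ 0.00032583 -0.00139482 -0.02590162]
tcp proj at top plane [327.40026366 376.67775099]
```

Call:
step_arm:
  deltas:
    - [[30, 4.0, 0.12, 0, 0, 0, 0.0609], [30, 4.0, 0.12, 0, 0, 0, 0.0609], [30, 4.0, 0.12, 0, 0, 0, 0.0609], [30, 4.0, 0.12, 0, 0, 0, 0.0609], [30, 4.0, 0.12, 0, 0, 0, 0.0609], [30, 4.0, 0.12, 0, 0, 0, 0.0609], [30, 4.0, 0.12, 0, 0, 0, 0.0609], [30, 4.0, 0.12, 0, 0, 0, 0.0609], [30, 4.0, 0.12, 0, 0, 0, 0.0609], [30, 4.0, 0.12, 0, 0, 0, 0.0609]]

```text
clock: 6.95
position: [0.6477, -0.1045, 0.2161]
orientation: [-0.647, 0.762, 0.001, -0.001]
contact_force: [0.8, -0.1, -1.2]
gripper_width: 0.0405
```

Call:
step_arm:
  deltas:
    - [[30, 0, 2.5, 0, 0, 0, 0], [30, 0, 3.5, 0, 0, 0, 0], [30, 0, 3.5, 0, 0, 0, 0], [30, 0, 3.5, 0, 0, 0, 0], [30, 0, 1.5, 0, 0, 0, 0], [30, 0, 0, 0, 0, 0, 0], [30, 0, 0, 0, 0, 0, 0]]

```text
clock: 7.65
position: [0.5057, -0.0797, 0.218]
orientation: [-0.649, 0.761, 0.0, -0.0]
contact_force: [0.2, -0.3, -1.7]
gripper_width: 0.0407
```

Run:
```python
from h import *
s,p,r=tool();print(p,s['q'].round(3),s['contact_force'],s['moment'],s['gripper_width'])
im=bot.camera('wrist');cv2.imwrite('pics/w5.png',im)
d=goto([.505,-.081,p[2]])
```

```text
[ 0.50571161 -0.07967443  0.21799669] [ 0.228  0.106 -0.374  0.    -1.092 -0.387] [ 0.1920597  -0.34531006 -1.74280932] [ 0.01880458 -0.06990275 -0.01873011] 0.04073172045337575
delta cm [ 0.15  0.09 -0.01] jaw 2.9822 wz None tilt [-5.e-04 -3.e-04 -1.e+00]
```

View pics/w5.png

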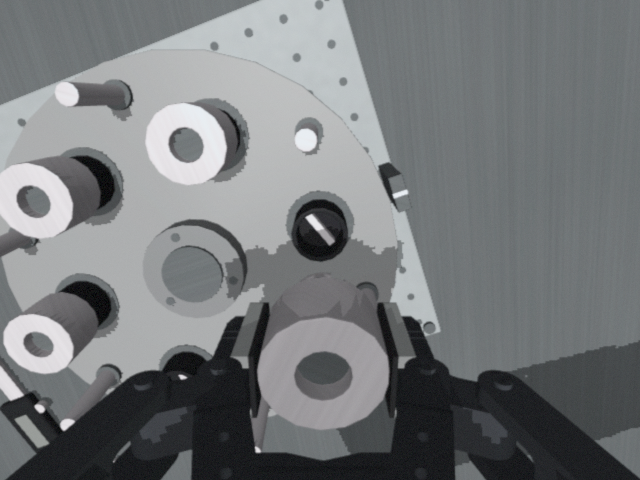

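Wrist view: the cup mouth is at about (320,230), with its bar running diagonally, and the held hub is below it at (323,375). I'll zoom in on the cup.

Run:
```python
from h import *
im=cv2.imread('pics/w5.png')
c=im[185:275,270:370];c=cv2.convertScaleAbs(c,alpha=2.2)
cv2.imwrite('pics/w5c.png',cv2.resize(c,None,fx=6.5,fy=6.5,interpolation=cv2.INTER_NEAREST))
```

```text
(no output)
```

View pics/w5c.png

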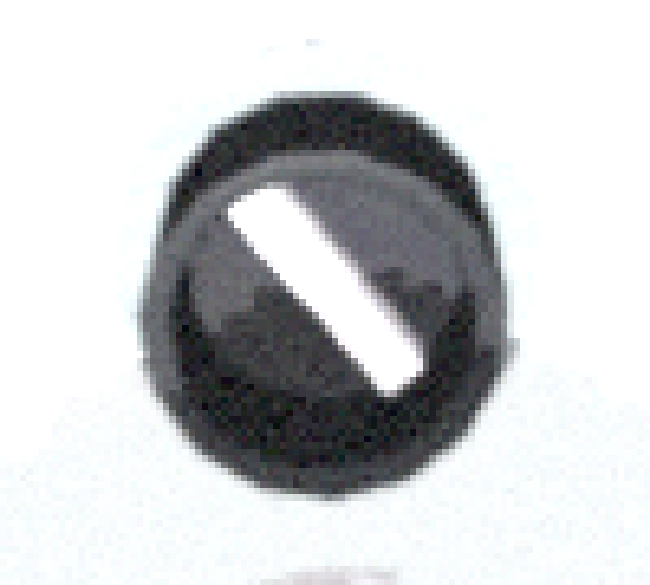

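```bash
cat >> h.py <<'E'
def circ(pts):
    A=np.c_[2*pts,np.ones(len(pts))];x=np.linalg.lstsq(A,(pts**2).sum(1),rcond=None)[0]
    return x[:2],np.sqrt(x[2]+x[0]**2+x[1]**2)
def cupfit(C,im,uv,z=.105,thrs=(60,70,80),ylo=None,show=True):
    u,v=map(int,uv);g=cv2.GaussianBlur(im.max(axis=2),(3,3),0);res=[]
    for t in thrs:
        m=np.zeros_like(g);m[v-45:v+45,u-50:u+50]=(g<t)[v-45:v+45,u-50:u+50]
        n,l,st,c=cv2.connectedComponentsWithStats(m)
        i=1+np.argmax(st[1:,4]);cs,_=cv2.findContours((l==i).astype(np.uint8),cv2.RETR_EXTERNAL,cv2.CHAIN_APPROX_NONE)
        q=max(cs,key=len)[:,0,:].astype(float)
        q=q[q[:,1]>(ylo or v)]
        # push half pixel outward not applied
        c0,R0=circ(np.array([ray(C,k,z)[:2] for k in q]));res.append(c0)
        print(t,st[i],len(q),c0.round(5),'R',R0.round(5))
    return np.mean(res,0)
E
python3 - <<'E'
from h import *
s,p,r=tool();C=cal('wrist');im=cv2.imread('pics/w5.png')
c=cupfit(C,im,(320,232),ylo=234,thrs=(60,70,80,90))
print('cup in tool',r.inv().apply(np.r_[c,.105]-p))
h=(ray(C,(0,0),.105));print(C[0][0,0], 'depth', (C[1]@np.r_[c,.105]+C[2])[2])
# bar direction
g=im.max(axis=2);m=np.zeros_like(g);m[210:250,300:345]=(g>110)[210:250,300:345]
b=max(blobs(m,20),key=lambda t:t[1][4]);print(b)
ys,xs=np.nonzero(m);P=np.array([ray(C,k,.091)[:2] for k in zip(xs,ys)]);
rect=cv2.minAreaRect((P*1000).astype(np.float32));print(rect)
w,v=np.linalg.eigh(np.cov(P.T));print('bar center',P.mean(0),'ang deg',np.degrees(np.arctan2(v[1,1],v[0,1])))
E
```

```text
60 [ 292  200   55   61 2242] 75 [ 0.50912 -0.0796 ] R 0.01675
70 [ 292  200   56   62 2336] 76 [ 0.50908 -0.07965] R 0.017
80 [ 292  199   56   63 2424] 76 [ 0.50906 -0.07985] R 0.01732
90 [ 291  199   58   63 2509] 78 [ 0.50908 -0.07984] R 0.01754
cup in tool [-0.0004813  -0.00299432  0.11290732]
416.1059034809806 depth 0.2595362068873689
(array([319.4, 228.4]), array([305, 214,  30,  31, 298], dtype=int32))
((505.98199462890625, -77.92744445800781), (26.849674224853516, 25.336877822875977), 81.74372100830078)
bar center [ 0.5088585  -0.07971732] ang deg 121.15073773634384
```

Run:
```python
from h import *
a=[]
for n,(y0,x0) in (('w1',(150,300)),('w2',(195,285)),('w3',(205,280)),('w5',(265,280))):
    im=cv2.imread(f'pics/{n}.png')[y0:y0+55,x0:x0+90]
    a.append(cv2.resize(cv2.convertScaleAbs(im,alpha=1.3),None,fx=4.3,fy=4.3,interpolation=cv2.INTER_CUBIC))
cv2.imwrite('pics/slots.png',np.vstack([np.hstack(a[:2]),np.hstack(a[2:])]))
im=bot.camera('side');cv2.imwrite('pics/side1.png',im)
s,p,r=tool();u,v=proj(cal('side'),p).astype(int);print(u,v)
cv2.imwrite('pics/side1c.png',cv2.resize(im[v-40:v+60,u-60:u+60],None,fx=6,fy=6,interpolation=cv2.INTER_CUBIC))
```

```text
317 178
```

View pics/slots.png

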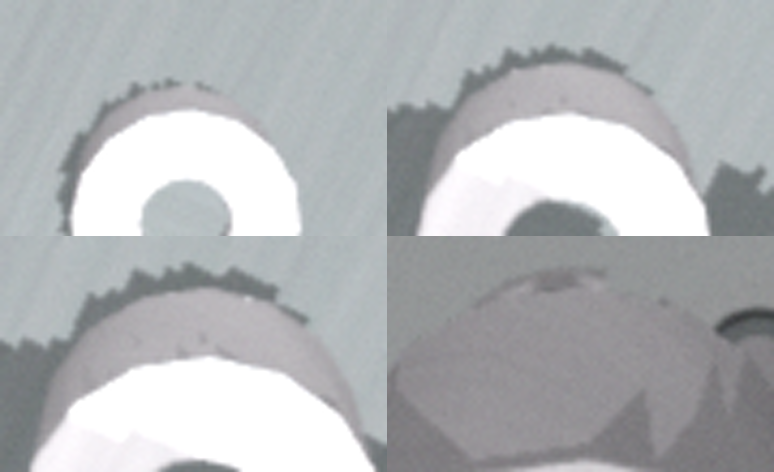

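View pics/side1c.png

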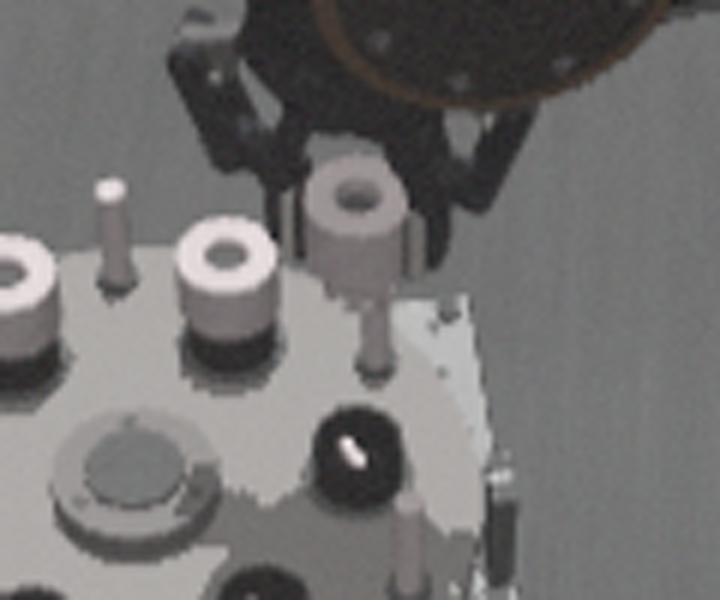

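Run:
```python
from h import *
s,p,r=tool();C=cal('wrist')
for n in ('w4','w5'):
    im=cv2.imread(f'pics/{n}.png')[262:292,275:365]
    cv2.imwrite(f'pics/{n}f.png',cv2.resize(cv2.convertScaleAbs(im,alpha=1.6),None,fx=8,fy=8,interpolation=cv2.INTER_NEAREST))
for z in (.0241,.0171):
  for a in (-40,-30,-20,-10,0,10,20,30,40):
    a_=np.radians(a);q=p+r.apply([.0003+.014*np.cos(a_),-.0014+.014*np.sin(a_),z]);u=proj(C,q);print(z,a,u.round(1),'crop',((u-[275,262])*8).round())
```

```text
0.0241 -40 [299.5 275.8] crop [196. 110.]
0.0241 -30 [304.3 272.7] crop [234.  85.]
0.0241 -20 [309.7 270.3] crop [277.  67.]
0.0241 -10 [315.4 268.9] crop [323.  55.]
0.0241 0 [321.3 268.4] crop [370.  52.]
0.0241 10 [327.2 268.9] crop [418.  55.]
0.0241 20 [333.  270.3] crop [464.  67.]
0.0241 30 [338.3 272.6] crop [507.  85.]
0.0241 40 [343.1 275.8] crop [545. 110.]
0.0171 -40 [298.6 283. ] crop [188. 168.]
0.0171 -30 [303.5 279.7] crop [228. 142.]
0.0171 -20 [309.1 277.3] crop [273. 123.]
0.0171 -10 [315.1 275.9] crop [320. 111.]
0.0171 0 [321.2 275.4] crop [370. 107.]
0.0171 10 [327.4 275.9] crop [419. 111.]
0.0171 20 [333.4 277.3] crop [467. 123.]
0.0171 30 [338.9 279.7] crop [511. 142.]
0.0171 40 [343.9 282.9] crop [551. 167.]
```

View pics/w5f.png

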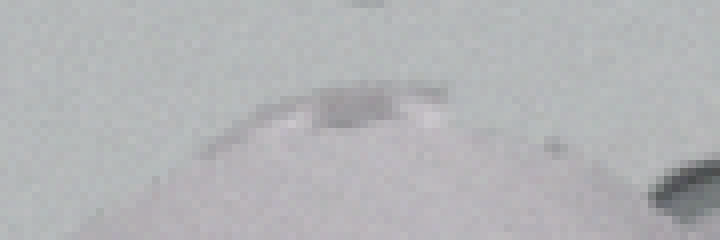

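View pics/w4f.png

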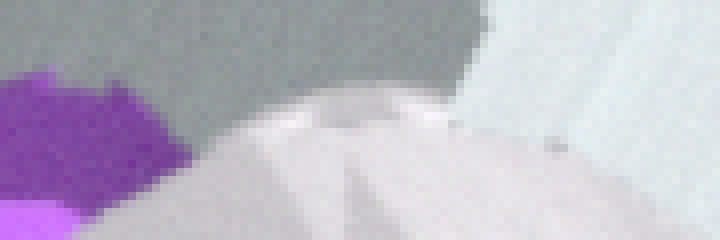

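Call:
step_arm:
  deltas:
    - [[30, 0, 0, 0, 0, 0, -0.125], [30, 0, 0, 0, 0, 0, -0.125], [30, 0, 0, 0, 0, 0, -0.125], [30, 0, 0, 0, 0, 0, -0.125], [30, 0, 0, 0, 0, 0, 0], [30, 0, 0, 0, 0, 0, 0]]

```text
clock: 8.35
position: [0.506, -0.0798, 0.2178]
orientation: [0.816, -0.579, -0.0, 0.0]
contact_force: [0.1, -0.1, -1.1]
gripper_width: 0.0406
```

Run:
```python
from h import *
s,p,r=tool();C=cal('wrist');im=bot.camera('wrist');cv2.imwrite('pics/w6.png',im)
g=proj(C,[.509,-.0797,.105]);print(p,g)
c=cupfit(C,im,g-[0,3],ylo=g[1],thrs=(60,70,80,90))
print('cup in tool',r.inv().apply(np.r_[c,.105]-p))
x=im[int(g[1])-45:int(g[1])+45,int(g[0])-50:int(g[0])+50]
cv2.imwrite('pics/w6c.png',cv2.resize(cv2.convertScaleAbs(x,alpha=2.2),None,fx=6,fy=6,interpolation=cv2.INTER_NEAREST))
```

```text
[ 0.50600163 -0.07982981  0.21780057] [320.38703297 233.72111485]
60 [ 292  199   56   61 2282] 75 [ 0.50915 -0.07958] R 0.01679
70 [ 292  199   57   61 2386] 76 [ 0.50921 -0.07975] R 0.01713
80 [ 291  198   58   63 2469] 76 [ 0.50923 -0.07987] R 0.01742
90 [ 289  198   60   63 2554] 78 [ 0.50929 -0.07982] R 0.01765
cup in tool [ 0.00100343 -0.00316513  0.11279766]
```

View pics/w6c.png

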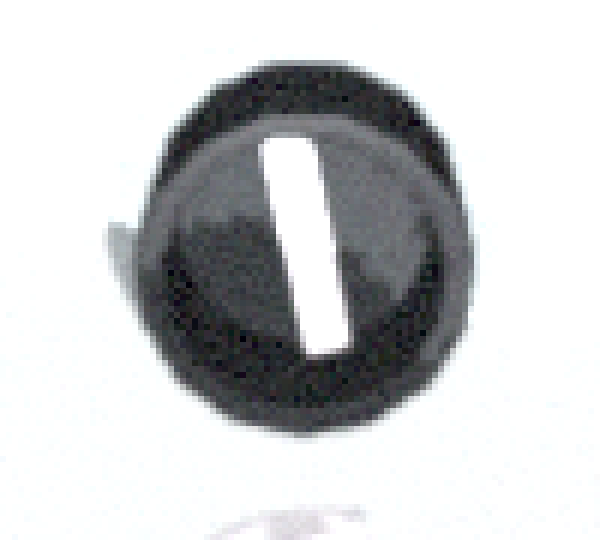

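Call:
step_arm:
  deltas:
    - [[30, 0, 0, 0, 0, 0, 0.145], [30, 0, 0, 0, 0, 0, 0.145], [30, 0, 0, 0, 0, 0, 0.145], [30, 0, 0, 0, 0, 0, 0.145], [30, 0, 0, 0, 0, 0, 0.145], [30, 0, 0, 0, 0, 0, 0.145], [30, 0, 0, 0, 0, 0, 0.145], [30, 0, 0, 0, 0, 0, 0.145], [30, 0, 0, 0, 0, 0, 0.145], [30, 0, 0, 0, 0, 0, 0.145]]

```text
clock: 9.4
position: [0.5058, -0.0798, 0.2182]
orientation: [-0.224, 0.975, -0.0, -0.0]
contact_force: [-0.1, 0.2, -1.8]
gripper_width: 0.0407
```

Call:
step_arm:
  deltas:
    - [[30, 0, 0, 0, 0, 0, 0.145], [30, 0, 0, 0, 0, 0, 0.145], [30, 0, 0, 0, 0, 0, 0.145], [30, 0, 0, 0, 0, 0, 0.145], [30, 0, 0, 0, 0, 0, 0], [30, 0, 0, 0, 0, 0, 0], [30, 0, 0, 0, 0, 0, 0]]

```text
clock: 10.1
position: [0.5056, -0.0798, 0.2183]
orientation: [0.058, 0.998, -0.0, -0.0]
contact_force: [-0.0, 0.0, -1.6]
gripper_width: 0.0408
```

Run:
```python
from h import *
s,p,r=tool();C=cal('wrist');im=bot.camera('wrist');cv2.imwrite('pics/w7.png',im)
g=proj(C,[.509,-.0797,.105]);print(p,g,s['q'].round(2))
c=cupfit(C,im,g-[0,3],ylo=g[1],thrs=(60,70,80,90))
print('cup in tool',r.inv().apply(np.r_[c,.105]-p));goto(p)
```

```text
[ 0.50563183 -0.07976568  0.2182564 ] [321.38908086 239.922247  ] [ 0.23  0.11 -0.37 -0.   -1.09 -1.91]
60 [ 295  203   56   60 2166] 69 [ 0.50658 -0.07854] R 0.01726
70 [ 294  203   58   61 2321] 71 [ 0.50722 -0.07874] R 0.01724
80 [ 293  203   59   61 2426] 72 [ 0.50702 -0.07875] R 0.01759
90 [ 291  201   64   63 2805] 73 [ 0.50717 -0.07874] R 0.01766
cup in tool [-0.00123995  0.00122576  0.11325625]
delta cm [ 0. -0.  0.] jaw 1.454 wz None tilt [-0. -0. -1.]
```

View pics/w7.png

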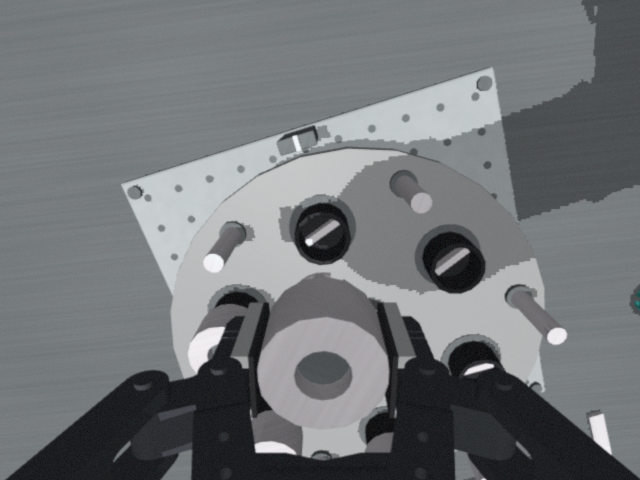

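Run:
```python
import numpy as np
J=[2.9822,3.484,1.454];E=[(.50908,-.07974),(.50922,-.07975),(.5071,-.07874)]
A=[];y=[]
for j,e in zip(J,E):
    yd=np.array([np.cos(j),np.sin(j)]);xd=np.array([-yd[1],yd[0]])
    for k in(0,1): A.append([k==0,k==1,xd[k],yd[k]]);y.append(e[k])
A=np.array(A,float);s=np.linalg.lstsq(A,np.array(y),rcond=None);print(s[0]*1000,(A@s[0]-y)*1000)
```

```text
[ 5.08560037e+02 -7.84858243e+01  1.32953193e+00 -4.44071353e-01] [-0.2925423  -0.12898524  0.20472738  0.16092378  0.08781492 -0.03193854]
```

```bash
cat > fitb.py <<'E'
from h import *
import json
# poses recorded: p, jaw (vertical tool); wrist camera in tool frame constant -> derive from present calibration
s,p0,r0=tool();K,Rm,t=cal('wrist')
o_t=r0.inv().apply(-Rm.T@t-p0); Rct=Rm@r0.as_matrix()  # cam<-tool
def camat(p,j):
    yd=np.array([np.cos(j),np.sin(j),0]);zd=np.array([0,0,-1.]);xd=np.cross(yd,zd)
    Rt=np.c_[xd,yd,zd];Rm2=Rct@Rt.T;return K,Rm2,-Rm2@(p+Rt@o_t)
V=[('w5',(.50571,-.07967,.2180),2.9822),('w6',(.5060,-.07983,.2178),None),('w7',(.50563,-.07977,.21826),1.454)]
q=R.from_quat([.816,-.579,0,0]).apply([0,1,0]);V[1]=(V[1][0],V[1][1],np.arctan2(q[1],q[0])%(2*np.pi))
A=[];y=[]
for n,p,j in V:
    im=cv2.imread(f'pics/{n}.png');C=camat(np.array(p),j)
    u,v=proj(C,[.5085,-.079,.091]).astype(int)
    g=im.max(axis=2).astype(float);sub=g[v-22:v+22,u-22:u+22]
    lo,hi=np.percentile(sub,20),sub.max()
    m=np.zeros(g.shape,np.uint8);m[v-20:v+20,u-20:u+20]=(g[v-20:v+20,u-20:u+20]>110)
    nn,l,st,c=cv2.connectedComponentsWithStats(m);i=1+np.argmax(st[1:,4]);
    cs,_=cv2.findContours((l==i).astype(np.uint8),cv2.RETR_EXTERNAL,cv2.CHAIN_APPROX_NONE)
    P=np.array([ray(C,k,.091)[:2] for k in max(cs,key=len)[:,0,:].astype(float)])*1000
    rc=cv2.minAreaRect((P-P.mean(0)).astype(np.float32));
    e=np.array(rc[0])+P.mean(0);bx=cv2.boxPoints(rc);ed=bx[1]-bx[0] if np.linalg.norm(bx[1]-bx[0])>np.linalg.norm(bx[2]-bx[1]) else bx[2]-bx[1]
    print(n,round(j,4),'px',c[i].round(1),st[i],'bar',e.round(2),'dim',np.round(rc[1],1),'ang',np.degrees(np.arctan2(ed[1],ed[0])).round(1)%180)
    yd=np.array([np.cos(j),np.sin(j)]);xd=np.array([-yd[1],yd[0]])
    for k in(0,1): A.append([k==0,k==1,xd[k],yd[k]]);y.append(e[k])
A=np.array(A,float);y=np.array(y);x=np.linalg.lstsq(A,y,rcond=None)[0];print(x.round(2),(A@x-y).round(2))
E
python3 fitb.py
```

```text
w5 2.9822 px [319.4 228.4] [305 214  30  31 298] bar [506.22 -79.45] dim [ 5.7 25.1] ang 121.4
w6 3.4782 px [320.5 227.5] [314 211  14  36 280] bar [505.93 -79.92] dim [ 5.6 24.6] ang 120.9
w7 1.454 px [321.3 232.5] [305 220  35  26 296] bar [508.24 -79.71] dim [ 5.9 25.7] ang 121.2
[507.12 -80.56  -0.99   0.98] [ 0.09  0.02 -0.06 -0.03 -0.02  0.01]
```

Run:
```python
from h import *
for i in range(3):
    s,p0,r0=tool();K,Rm,t=cal('wrist')
    print(p0,s['clock'],'cam in tool',r0.inv().apply(-Rm.T@t-p0).round(5),R.from_matrix(Rm@r0.as_matrix()).as_rotvec().round(5))
s,p0,r0=tool();K,Rm,t=cal('wrist')
m=r0.as_matrix();print(m.round(4))
```

```text
[ 0.5056688  -0.07976397  0.21828809] 10.15 cam in tool [ 0.08155  0.00131 -0.13357] [ 0.25598  0.25543 -1.55673]
[ 0.5056688  -0.07976397  0.21828809] 10.15 cam in tool [ 0.08155  0.00131 -0.13357] [ 0.25598  0.25543 -1.55673]
[ 0.5056688  -0.07976397  0.21828809] 10.15 cam in tool [ 0.08155  0.00131 -0.13357] [ 0.25598  0.25543 -1.55673]
[[-0.9932  0.1165 -0.    ]
 [ 0.1165  0.9932 -0.    ]
 [ 0.     -0.     -1.    ]]
```

Run:
```python
from h import *
r=R.from_quat([-1.38393018e-01,9.90377025e-01,8.24419712e-04,-2.03070590e-04]);Rm=R.from_rotvec([-1.76147898,-2.33088976,-0.38429146])
t=np.array([ 0.67343474,-0.04327243,0.37915571]);p=np.array([ 0.18494449,-0.64867882,0.23835255])
print('cam in tool',r.inv().apply(-Rm.inv().apply(t)-p).round(5),(Rm*r).as_rotvec().round(5))
A=(Rm*r)
s,p0,r0=tool();K,Rm1,t1=cal('wrist');B=R.from_matrix(Rm1)*r0
print('diff mrad',((B*A.inv()).as_rotvec()*1000).round(2))
# ideal symmetric mount: x-axis image along tool y?
print(A.as_matrix().round(4));print(B.as_matrix().round(4))
```

```text
cam in tool [ 0.08107  0.00091 -0.13381] [ 0.25544  0.25626 -1.5565 ]
diff mrad [-0.2  -0.83 -0.35]
[[-1.000e-03  1.000e+00  4.000e-04]
 [-9.473e-01 -8.000e-04 -3.202e-01]
 [-3.202e-01 -7.000e-04  9.473e-01]]
[[-1.000e-03  1.000e+00 -5.000e-04]
 [-9.474e-01 -1.100e-03 -3.200e-01]
 [-3.200e-01  2.000e-04  9.474e-01]]
```

```bash
cat > h2.py <<'E'
from h import *
K=cal('top')[0].copy();
def camat(p,j):
    c=bot.calibration('wrist');f=240/np.tan(np.radians(c['vfov']/2));K=np.array([[f,0,c['cx']],[0,f,c['cy']],[0,0,1]])
    yd=np.array([np.cos(j),np.sin(j),0]);zd=np.array([0,0,-1.]);xd=np.cross(yd,zd);Rt=np.c_[xd,yd,zd]
    th=np.arcsin(.3202);Rct=np.array([[0,1,0],[-np.cos(th),0,-np.sin(th)],[-np.sin(th),0,np.cos(th)]])
    Rm=Rct@Rt.T;return K,Rm,-Rm@(np.array(p)+Rt@np.array([.0821,0,-.1336]))
def jaw(r):
    y=r.apply([0,1,0]);return np.arctan2(y[1],y[0])
E
sed -e 's/^from h import \*/from h2 import */' -e '/^s,p0/,/camat(p,j):$/d' -e '/^    yd=np.array(\[np.cos(j),np.sin(j),0\])/,/return K,Rm2/d' fitb.py > fitb2.py
cat >> fitb2.py <<'E'
for n,p,j in V:
    C=camat(p,j);im=cv2.imread(f'pics/{n}.png');g=proj(C,[.5075,-.0805,.105])
    print(n,cupfit(C,im,g-[0,3],ylo=g[1]+1,thrs=(70,80)).round(5))
# hub near in w4
p=np.array([.59145,.28718,.21934]);j=-2.6925;C=camat(p,j);im=cv2.imread('pics/w4.png');zt=p[2]+.0259
g=im.min(axis=2);m=(g>150).astype(np.uint8);m[:318]=0
n,l,st,c=cv2.connectedComponentsWithStats(m,connectivity=4);i=l[415,320]
cs,_=cv2.findContours((l==i).astype(np.uint8),cv2.RETR_EXTERNAL,cv2.CHAIN_APPROX_NONE)
q=max(cs,key=len)[:,0,:].astype(float);q=q[q[:,1]>385]
c0,R0=circ(np.array([ray(C,k,zt)[:2] for k in q]))
yd=np.array([np.cos(j),np.sin(j)]);xd=np.array([-yd[1],yd[0]]);print('hub tool',(c0-p[:2])@xd,(c0-p[:2])@yd,R0)
cs,_=cv2.findContours(cv2.inRange(g[340:405,285:362],0,140),cv2.RETR_EXTERNAL,cv2.CHAIN_APPROX_NONE)
q=max(cs,key=len)[:,0,:]+[285.,340.];q=q[q[:,1]<372]
c0,R0=circ(np.array([ray(C,k,zt)[:2] for k in q]));print('hole tool',(c0-p[:2])@xd,(c0-p[:2])@yd,R0)
E
python3 fitb2.py
```

```text
w5 2.9822 px [319.4 228.4] [305 214  30  31 298] bar [507.48 -80.15] dim [ 5.7 25.1] ang 121.5
w6 3.4782 px [320.5 227.5] [314 211  14  36 280] bar [507.38 -79.93] dim [ 5.6 24.6] ang 121.0
w7 1.454 px [321.3 232.5] [305 220  35  26 296] bar [507.59 -81.  ] dim [ 5.9 25.7] ang 121.2
[ 5.0712e+02 -8.0560e+01 -5.0000e-01 -3.7000e-01] [ 0.09  0.02 -0.06 -0.03 -0.02  0.01]
70 [ 292  200   56   62 2336] 72 [ 0.50766 -0.08057] R 0.01706
80 [ 292  199   56   63 2424] 72 [ 0.50767 -0.08078] R 0.01738
w5 [ 0.50767 -0.08067]
70 [ 292  199   57   61 2386] 72 [ 0.50807 -0.08075] R 0.01713
80 [ 291  198   58   63 2469] 72 [ 0.50804 -0.08073] R 0.01731
w6 [ 0.50805 -0.08074]
70 [ 294  203   58   61 2321] 71 [ 0.50652 -0.08003] R 0.01724
80 [ 293  203   59   61 2426] 72 [ 0.50632 -0.08004] R 0.0176
w7 [ 0.50642 -0.08003]
hub tool 0.0007886218296722663 3.2984504770115695e-05 0.020132723637186843
hole tool 0.0008671775410747124 5.1563189967719893e-05 0.008687231439878852
```

Call:
step_arm:
  deltas:
    - [[30, 0, 0, 0, 0, 0, -0.1437], [30, 0, 0, 0, 0, 0, -0.1437], [30, 0, 0, 0, 0, 0, -0.1437], [30, 0, 0, 0, 0, 0, -0.1437], [30, 0, 0, 0, 0, 0, -0.1437], [30, 0, 0, 0, 0, 0, -0.1437], [30, 0, 0, 0, 0, 0, -0.1437], [30, 0, 0, 0, 0, 0, -0.1437], [30, 0, 0, 0, 0, 0, -0.1437], [30, 0, 0, 0, 0, 0, -0.1437]]

```text
clock: 11.15
position: [0.5056, -0.0798, 0.2183]
orientation: [-0.615, 0.788, -0.0, -0.0]
contact_force: [0.2, 0.4, -1.5]
gripper_width: 0.0406
```

Call:
step_arm:
  deltas:
    - [[30, 0, 0, 0, 0, 0, -0.1437], [30, 0, 0, 0, 0, 0, -0.1437], [30, 0, 0, 0, 0, 0, -0.1437], [30, 0, 0, 0, 0, 0, 0], [30, 0, 0, 0, 0, 0, 0], [30, 0, 0, 0, 0, 0, 0]]

```text
clock: 11.75
position: [0.5056, -0.0797, 0.2183]
orientation: [0.766, -0.642, -0.0, -0.0]
contact_force: [-0.3, 0.2, -1.5]
gripper_width: 0.0406
```

```bash
cat > st.py <<'E'
from h2 import *
import sys
s,p,r=tool();j=jaw(r);yd=np.array([np.cos(j),np.sin(j)]);xd=np.array([-yd[1],yd[0]])
cup=np.array([.5071,-.0805]);t=cup-.001*xd
print('t',s['clock'],'p',p.round(4),'jaw deg',np.degrees(j).round(2),'F',s['contact_force'].round(1),'M',s['moment'].round(2),'w',s['gripper_width'].round(4),'foot below rim mm',round((.105-(p[2]-.0241))*1000,1))
goto([t[0],t[1],p[2]])
E
python3 st.py
```

```text
Traceback (most recent call last):
  File "st.py", line 5, in <module>
    print('t',s['clock'],'p',p.round(4),'jaw deg',np.degrees(j).round(2),'F',s['contact_force'].round(1),'M',s['moment'].round(2),'w',s['gripper_width'].round(4),'foot below rim mm',round((.105-(p[2]-.0241))*1000,1))
                                                                                                                                      ^^^^^^^^^^^^^^^^^^^^^^^^
AttributeError: 'float' object has no attribute 'round'
```

```bash
sed -i "s/s\['gripper_width'\].round(4)/round(float(s['gripper_width']),4)/" st.py; python3 st.py
```

```text
t 11.75 p [ 0.5056 -0.0797  0.2183] jaw deg -169.94 F [-0.3  0.2 -1.5] M [ 0.04 -0.01  0.02] w 0.0406 foot below rim mm -89.2
delta cm [ 0.   -0.13  0.  ] jaw -2.966 wz None tilt [-0.  0. -1.]
```

Call:
step_arm:
  deltas:
    - [[30, 0, -0.13, 2, 0, 0, 0], [30, 0, 0, 2.5, 0, 0, 0], [30, 0, 0, 2, 0, 0, 0], [30, 0, 0, 1, 0, 0, 0], [30, 0, 0, 0.7, 0, 0, 0], [30, 0, 0, 0, 0, 0, 0], [30, 0, 0, 0, 0, 0, 0], [30, 0, 0, 0, 0, 0, 0]]

```text
clock: 12.55
position: [0.5075, -0.0795, 0.1372]
orientation: [0.767, -0.641, 0.001, -0.001]
contact_force: [0.2, -0.1, -2.1]
gripper_width: 0.0402
```

```bash
python3 st.py
python3 - <<'E'
from h2 import *
s,p,r=tool()
im=bot.camera('side');u,v=proj(cal('side'),p).astype(int)
cv2.imwrite('pics/side2c.png',cv2.resize(im[v-40:v+50,u-60:u+60],None,fx=6,fy=6,interpolation=cv2.INTER_CUBIC))
im=bot.camera('wrist');cv2.imwrite('pics/w8.png',im)
E
```

```text
t 12.55 p [ 0.5075 -0.0795  0.1372] jaw deg -169.78 F [ 0.2 -0.1 -2.1] M [-0.01  0.03 -0.02] w 0.0402 foot below rim mm -8.1
delta cm [-0.    0.06 -0.  ] jaw -2.9632 wz None tilt [ 1.6e-03  2.0e-04 -1.0e+00]
```

View pics/side2c.png

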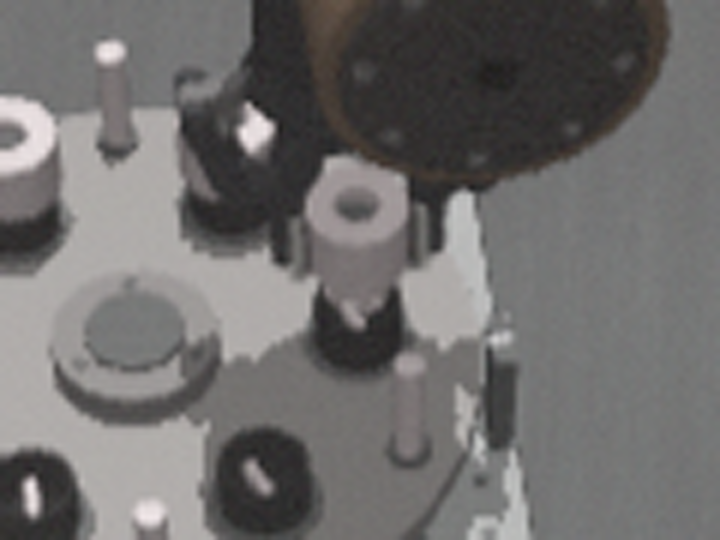

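View pics/w8.png

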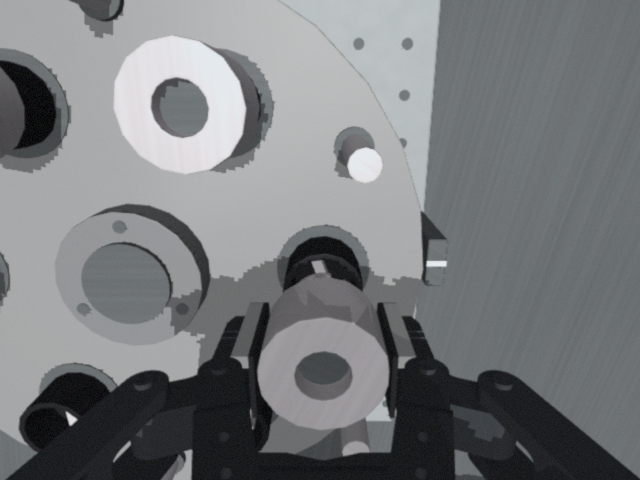

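Call:
step_arm:
  deltas:
    - [[30, 0, 0.06, 0, 0, 0, 0], [30, 0, 0, 0.3, 0, 0, 0], [30, 0, 0, 0.3, 0, 0, 0], [30, 0, 0, 0.2, 0, 0, 0], [30, 0, 0, 0.1, 0, 0, 0], [30, 0, 0, 0.1, 0, 0, 0], [30, 0, 0, 0, 0, 0, 0]]

```text
clock: 13.35
position: [0.5068, -0.0797, 0.1263]
orientation: [0.767, -0.641, 0.0, -0.0]
contact_force: [2.0, -1.6, -1.4]
gripper_width: 0.0409
```

```bash
python3 st.py
```

```text
t 13.35 p [ 0.5068 -0.0797  0.1263] jaw deg -169.77 F [ 2.  -1.6 -1.4] M [-0.61 -1.02  0.01] w 0.0409 foot below rim mm 2.8
delta cm [-0.01 -0.01  0.  ] jaw -2.963 wz None tilt [ 8.e-04 -1.e-04 -1.e+00]
```

Call:
step_arm:
  deltas:
    - [[30, 0.03, -0.02, 0, 0, 0, 0], [30, 0, 0, 0.2, 0, 0, 0], [30, 0, 0, 0.2, 0, 0, 0], [30, 0, 0, 0.2, 0, 0, 0], [30, 0, 0, 0.1, 0, 0, 0], [30, 0, 0, 0, 0, 0, 0]]

```text
clock: 13.95
position: [0.5068, -0.0798, 0.1192]
orientation: [0.767, -0.641, 0.0, -0.0]
contact_force: [4.2, -2.1, -3.4]
gripper_width: 0.0411
```

```bash
python3 st.py
```

```text
t 13.95 p [ 0.5068 -0.0798  0.1192] jaw deg -169.77 F [ 4.2 -2.1 -3.4] M [-0.51 -1.44  0.04] w 0.0411 foot below rim mm 9.9
delta cm [-0.03 -0.01  0.  ] jaw -2.963 wz None tilt [ 5.e-04  0.e+00 -1.e+00]
```

Call:
step_arm:
  deltas:
    - [[30, 0.02, -0.05, 0, 0, 0, 0], [30, 0, 0, 0.1, 0, 0, 0], [30, 0, 0, 0.1, 0, 0, 0], [30, 0, 0, 0.1, 0, 0, 0], [30, 0, 0, 0.1, 0, 0, 0], [30, 0, 0, 0.05, 0, 0, 0], [30, 0, 0, 0, 0, 0, 0]]

```text
clock: 14.65
position: [0.507, -0.08, 0.115]
orientation: [0.767, -0.641, -0.0, 0.0]
contact_force: [1.0, -1.0, 2.9]
gripper_width: 0.0407
```

```bash
python3 st.py
```

```text
t 14.65 p [ 0.507 -0.08   0.115] jaw deg -169.77 F [ 1.  -1.   2.9] M [-0.26 -0.14 -0.  ] w 0.0407 foot below rim mm 14.1
delta cm [-0.05 -0.   -0.  ] jaw -2.963 wz None tilt [-1.e-04 -1.e-04 -1.e+00]
```

Call:
step_arm:
  deltas:
    - [[30, 0, 0, 0.05, 0, 0, 0], [30, 0, 0, 0, 0, 0, 0], [30, 0, 0.003, 0, 0, 0, -0.035], [30, 0, 0.003, 0, 0, 0, -0.035]]

```text
clock: 15.05
position: [0.5072, -0.08, 0.1149]
orientation: [0.79, -0.613, 0.0, -0.0]
contact_force: [-0.7, -0.9, 6.4]
gripper_width: 0.0408
```

```bash
python3 st.py
```

```text
t 15.05 p [ 0.5072 -0.08    0.1149] jaw deg -165.67 F [-0.7 -0.9  6.4] M [-0.13  0.09 -0.07] w 0.0408 foot below rim mm 14.2
delta cm [-0.06  0.02 -0.  ] jaw -2.8915 wz None tilt [ 7.e-04 -1.e-04 -1.e+00]
```

Call:
step_arm:
  deltas:
    - [[30, 0, 0.003, 0.02, 0, 0, -0.035], [30, 0, 0.003, 0.02, 0, 0, -0.035], [30, 0, 0.003, 0, 0, 0, -0.035], [30, 0, 0.003, 0, 0, 0, -0.035]]

```text
clock: 15.45
position: [0.5075, -0.08, 0.1148]
orientation: [0.831, -0.557, 0.001, -0.0]
contact_force: [-0.5, -0.4, 8.3]
gripper_width: 0.0405
```

```bash
python3 st.py
```

```text
t 15.45 p [ 0.5075 -0.08    0.1148] jaw deg -157.64 F [-0.5 -0.4  8.3] M [-0.07  0.13 -0.02] w 0.0405 foot below rim mm 14.3
delta cm [-0.07  0.06 -0.  ] jaw -2.7513 wz None tilt [ 0.0016 -0.     -1.    ]
```

Call:
step_arm:
  deltas:
    - [[30, 0, 0.003, 0.02, 0, 0, -0.03], [30, 0, 0.003, 0.02, 0, 0, -0.03], [30, 0, 0.003, 0, 0, 0, -0.03]]

```text
clock: 15.75
position: [0.5077, -0.0801, 0.1148]
orientation: [0.855, -0.519, 0.001, -0.001]
contact_force: [0.5, -0.1, 9.9]
gripper_width: 0.0407
```

```bash
python3 st.py
```

```text
t 15.75 p [ 0.5077 -0.0801  0.1148] jaw deg -152.48 F [ 0.5 -0.1  9.9] M [-0.01  0.19 -0.07] w 0.0407 foot below rim mm 14.3
delta cm [-0.09  0.08 -0.  ] jaw -2.6614 wz None tilt [ 2.2e-03 -1.0e-04 -1.0e+00]
```

Call:
step_arm:
  deltas:
    - [[30, 0, 0.003, 0, 0, 0, -0.03], [30, 0, 0.003, 0, 0, 0, -0.03], [30, 0, 0.003, 0, 0, 0, -0.03]]

```text
clock: 16.05
position: [0.5078, -0.0801, 0.1147]
orientation: [0.877, -0.48, 0.001, -0.001]
contact_force: [-0.5, 0.4, 9.8]
gripper_width: 0.0407
```

```bash
python3 st.py
```

```text
t 16.05 p [ 0.5078 -0.0801  0.1147] jaw deg -147.33 F [-0.5  0.4  9.8] M [-0.01 -0.06 -0.02] w 0.0407 foot below rim mm 14.4
delta cm [-0.1   0.08 -0.  ] jaw -2.5714 wz None tilt [ 0.0024 -0.     -1.    ]
```

Call:
step_arm:
  deltas:
    - [[30, 0, 0.003, 0, 0, 0, -0.035], [30, 0, 0.003, 0, 0, 0, -0.035], [30, 0, 0.003, 0, 0, 0, -0.035], [30, 0, 0.003, 0, 0, 0, -0.035]]

```text
clock: 16.45
position: [0.5076, -0.0801, 0.1146]
orientation: [0.909, -0.417, 0.001, -0.001]
contact_force: [-0.7, 0.2, 8.2]
gripper_width: 0.0406
```

```bash
python3 st.py
```

```text
t 16.45 p [ 0.5076 -0.0801  0.1146] jaw deg -139.3 F [-0.7  0.2  8.2] M [ 0.07 -0.12 -0.09] w 0.0406 foot below rim mm 14.5
delta cm [-0.1   0.07 -0.  ] jaw -2.4312 wz None tilt [ 2.3e-03  1.0e-04 -1.0e+00]
```

Call:
step_arm:
  deltas:
    - [[30, 0, 0.003, 0, 0, 0, -0.035], [30, 0, 0.003, 0.01, 0, 0, -0.035], [30, 0, 0.003, 0, 0, 0, -0.035], [30, 0, 0.003, 0.01, 0, 0, -0.035]]

```text
clock: 16.85
position: [0.507, -0.0803, 0.114]
orientation: [0.936, -0.353, 0.001, -0.0]
contact_force: [-0.3, -1.4, 5.0]
gripper_width: 0.0409
```

```bash
python3 st.py
```

```text
t 16.85 p [ 0.507  -0.0803  0.114 ] jaw deg -131.29 F [-0.3 -1.4  5. ] M [-0.38  0.04 -0.06] w 0.0409 foot below rim mm 15.1
delta cm [-0.08  0.01 -0.  ] jaw -2.2914 wz None tilt [ 1.1e-03 -1.0e-04 -1.0e+00]
```

Call:
step_arm:
  deltas:
    - [[30, 0, 0, 0.05, 0, 0, 0], [30, 0, 0, 0.05, 0, 0, 0], [30, 0, 0, 0, 0, 0, 0]]

```text
clock: 17.15
position: [0.5073, -0.0799, 0.1125]
orientation: [0.936, -0.353, 0.001, -0.0]
contact_force: [2.4, 1.1, 1.7]
gripper_width: 0.0404
```

```bash
python3 st.py
```

```text
t 17.15 p [ 0.5073 -0.0799  0.1125] jaw deg -131.37 F [2.4 1.1 1.7] M [ 0.64 -1.24  0.2 ] w 0.0404 foot below rim mm 16.6
delta cm [-0.08  0.06 -0.  ] jaw -2.2928 wz None tilt [ 1.5e-03  4.0e-04 -1.0e+00]
```

Call:
step_arm:
  deltas:
    - [[30, 0, 0, 0.06, 0, 0, 0], [30, 0, 0, 0.06, 0, 0, 0], [30, 0, 0, 0.06, 0, 0, 0], [30, 0, 0, 0.06, 0, 0, 0], [30, 0, 0, 0, 0, 0, 0]]

```text
clock: 17.65
position: [0.5074, -0.0801, 0.1104]
orientation: [0.936, -0.353, 0.001, -0.0]
contact_force: [1.7, 2.2, 5.7]
gripper_width: 0.0406
```

```bash
python3 st.py
```

```text
t 17.65 p [ 0.5074 -0.0801  0.1104] jaw deg -131.35 F [1.7 2.2 5.7] M [ 0.78 -1.22  0.32] w 0.0406 foot below rim mm 18.7
delta cm [-0.1   0.05 -0.  ] jaw -2.2925 wz None tilt [ 1.7e-03  1.0e-04 -1.0e+00]
```

Call:
step_arm:
  deltas:
    - [[30, 0, 0, 0.05, 0, 0, -0.015], [30, 0, 0, 0.05, 0, 0, 0], [30, 0, 0, 0.05, 0, 0, 0], [30, 0, 0, 0, 0, 0, 0]]

```text
clock: 18.05
position: [0.5075, -0.0801, 0.109]
orientation: [0.938, -0.346, 0.001, -0.0]
contact_force: [2.8, 2.0, 6.4]
gripper_width: 0.0406
```

```bash
python3 st.py
```

```text
t 18.05 p [ 0.5075 -0.0801  0.109 ] jaw deg -130.51 F [2.8 2.  6.4] M [ 0.7  -1.11  0.3 ] w 0.0406 foot below rim mm 20.1
delta cm [-0.1   0.05 -0.  ] jaw -2.2778 wz None tilt [ 0.0017 -0.     -1.    ]
```

Call:
step_arm:
  deltas:
    - [[30, 0, 0, 0.04, 0, 0, -0.01], [30, 0, 0, 0.04, 0, 0, 0], [30, 0, 0, 0, 0, 0, 0], [30, 0, 0, 0, 0, 0, 0]]

```text
clock: 18.45
position: [0.5076, -0.0802, 0.1089]
orientation: [0.94, -0.341, 0.001, -0.0]
contact_force: [0.8, 2.5, 13.9]
gripper_width: 0.0406
```

```bash
python3 st.py
```

```text
t 18.45 p [ 0.5076 -0.0802  0.1089] jaw deg -129.92 F [ 0.8  2.5 13.9] M [ 0.82 -0.19  0.17] w 0.0406 foot below rim mm 20.2
delta cm [-0.12  0.05 -0.  ] jaw -2.2676 wz None tilt [ 2.1e-03 -2.0e-04 -1.0e+00]
```

Call:
step_arm:
  deltas:
    - [[30, 0, 0, 0.04, 0, 0, 0], [30, 0, 0, 0, 0, 0, 0], [30, 0, 0, -0.1, 0, 0, 0], [30, 0, 0, 0, 0, 0, 0]]

```text
clock: 18.85
position: [0.5074, -0.0802, 0.1089]
orientation: [0.94, -0.342, 0.001, -0.0]
contact_force: [2.4, 1.8, 9.0]
gripper_width: 0.0409
```

```bash
python3 st.py
```

```text
t 18.85 p [ 0.5074 -0.0802  0.1089] jaw deg -129.94 F [2.4 1.8 9. ] M [ 0.8  -0.91  0.11] w 0.0409 foot below rim mm 20.2
delta cm [-0.11  0.05 -0.  ] jaw -2.2679 wz None tilt [ 0.0019  0.     -1.    ]
```

Seated at 20.2 mm, so I'll open a little and lift.

Call:
step_arm:
  deltas:
    - [[40, 0, 0, 0, 0, 0, 0], [55, 0, 0, 0, 0, 0, 0], [65, 0, 0, 0, 0, 0, 0], [65, 0, 0, 0, 0, 0, 0], [65, 0, 0, 0, 0, 0, 0]]

```text
clock: 19.35
position: [0.5058, -0.0805, 0.1076]
orientation: [0.94, -0.342, -0.001, 0.0]
contact_force: [-0.2, -0.2, 0.5]
gripper_width: 0.0555
```

```bash
python3 st.py
```

```text
t 19.35 p [ 0.5058 -0.0805  0.1076] jaw deg -129.98 F [-0.2 -0.2  0.5] M [-0.03 -0.03 -0.02] w 0.0555 foot below rim mm 21.5
delta cm [ 0.   -0.08 -0.  ] jaw -2.2685 wz None tilt [-1.7e-03 -2.0e-04 -1.0e+00]
```

Call:
step_arm:
  deltas:
    - [[65, 0, 0, -1, 0, 0, 0], [65, 0, 0, -2.5, 0, 0, 0], [65, 0, 0, -3, 0, 0, 0], [65, 0, 0, -3, 0, 0, 0], [65, 0, 0, -2.5, 0, 0, 0], [65, 0, 0, 0, 0, 0, 0], [65, 0, 0, 0, 0, 0, 0]]

```text
clock: 20.05
position: [0.5066, -0.0802, 0.2291]
orientation: [0.94, -0.342, 0.001, -0.001]
contact_force: [0.9, -0.4, -0.4]
gripper_width: 0.0556
```

Run:
```python
from h2 import *
s,p,r=tool();print(p,s['q'].round(2),jaw(r))
im=bot.camera('wrist');cv2.imwrite('pics/w9.png',im)
im=bot.camera('side');cv2.imwrite('pics/side3.png',im)
cv2.imwrite('pics/side3c.png',cv2.resize(im[160:310,200:370],None,fx=4,fy=4,interpolation=cv2.INTER_CUBIC))
```

```text
[ 0.5065941  -0.08019155  0.22912341] [ 0.23  0.1  -0.36 -0.   -1.12  0.65] -2.268227539669732
```

View pics/w9.png

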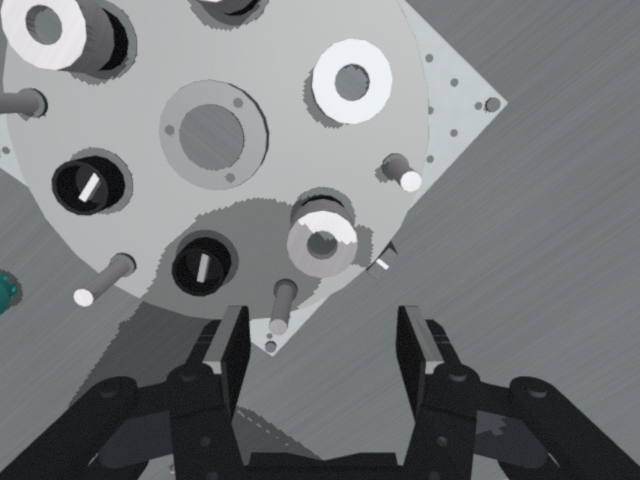

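View pics/side3c.png

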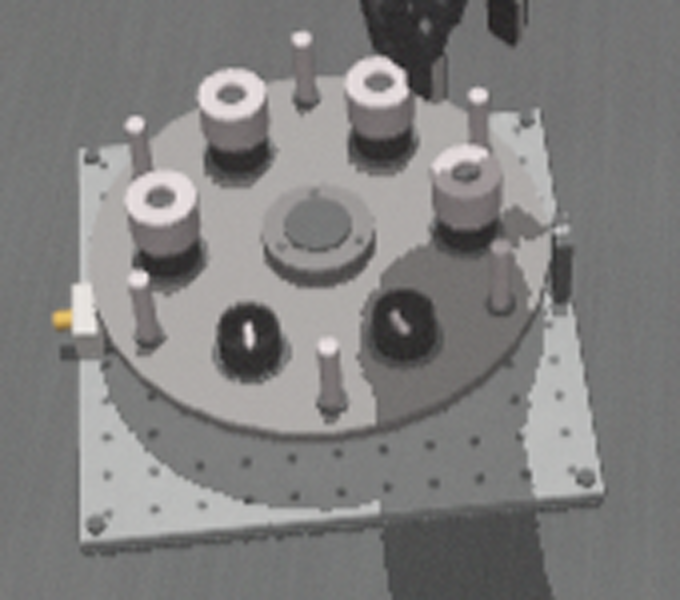

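Run:
```python
from h2 import *
s,p,r=tool();j=jaw(r);C=camat(p,j);im=cv2.imread('pics/w9.png')
g=im.min(axis=2)
def top(box,t):
    x0,y0,x1,y1=box;m=np.zeros_like(g);m[y0:y1,x0:x1]=g[y0:y1,x0:x1]>t
    b=max(blobs(m,10),key=lambda q:q[1][4]);return b
for box,t in (((262,310,295,340),140),((395,168,425,195),190),((70,285,100,310),190)):
    b=top(box,t);print(b,ray(C,b[0],.135))
# boss centre via loose circle: disc edge at .08
for nm,uv,z in(('hubtop',(322,244),.135),):print(nm,ray(C,uv,z))
cup=np.array([.5071,-.0805])
P1=ray(C,top((262,310,295,340),140)[0],.135)[:2];P2=ray(C,top((395,168,425,195),190)[0],.135)[:2]
print('sep',np.linalg.norm(P1-P2));d=P2-P1;d/=np.linalg.norm(d);n=np.array([-d[1],d[0]]);mid=(P1+P2)/2
for sg in(1,-1):
    ax=mid+sg*n*.1039;print('axis',ax,'dist cup',np.linalg.norm(ax-cup))
goto([P1[0],P1[1],.2])
```

```text
(array([278.3, 328. ]), array([262, 310,  33,  30, 659], dtype=int32)) [ 0.48269485 -0.0248835   0.135     ]
(array([411.8, 181.4]), array([401, 171,  24,  22, 382], dtype=int32)) [ 0.50386294 -0.14232548  0.135     ]
(array([ 82.9, 297.2]), array([ 74, 289,  19,  17, 244], dtype=int32)) [0.57414599 0.0512952  0.135     ]
hubtop [ 0.50759643 -0.08111469  0.135     ]
sep 0.11933442846977024
axis [ 0.59553121 -0.06517423] dist cup 0.08974941731169835
axis [ 0.39102658 -0.10203475] dist cup 0.11805415556567964
delta cm [-5.34 -2.76  2.77] jaw -2.2683 wz None tilt [-1.2e-03  1.0e-04 -1.0e+00]
```

Call:
step_arm:
  deltas:
    - [[33, 0, 0, 0, 0, 0, -0.115], [33, 0, 0, 0, 0, 0, -0.115], [33, 0, 0, 0, 0, 0, -0.115], [33, -2, -2.2, 0, 0, 0, 0], [33, -2.15, -2.23, 0, 0, 0, 0], [33, 0, 0, 3, 0, 0, 0], [33, 0, 0, 3, 0, 0, 0], [33, 0, 0, 0, 0, 0, 0], [33, 0, 0, 0, 0, 0, 0], [33, 0, 0, 0, 0, 0, 0]]

```text
clock: 21.15
position: [0.4837, -0.0244, 0.1693]
orientation: [0.985, -0.175, 0.001, -0.0]
contact_force: [-0.6, -0.1, 0.4]
gripper_width: 0.0281
```

Run:
```python
from h2 import *
s,p,r=tool();print(p,np.degrees(jaw(r)),s['gripper_width'])
goto([.4829,-.0243,.116],np.radians(69.8))
im=bot.camera('wrist');cv2.imwrite('pics/w10.png',im)
print(proj(camat(p,jaw(r)),[.4829,-.0243,.135]))
```

```text
[ 0.4837287  -0.02442185  0.16930564] -110.18371460108656 0.028114899765779494
delta cm [-0.09  0.02  5.33] jaw -1.9231 wz 0.0002842338310404813 tilt [ 1.1e-03 -2.0e-04 -1.0e+00]
[323.19676843 293.29963472]
```

View pics/w10.png

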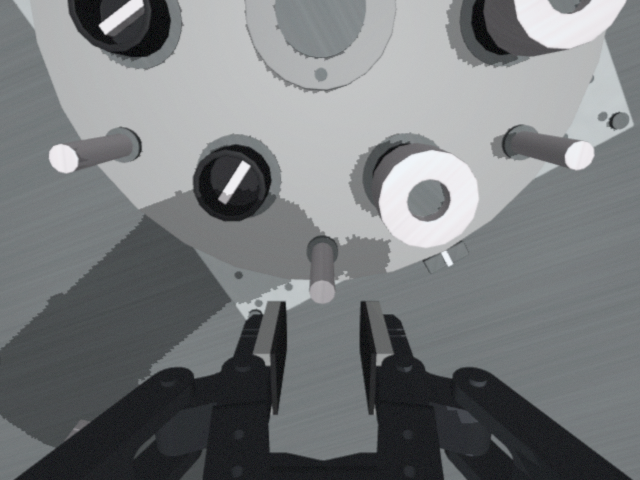

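The pin top is at (321,291), against a predicted (323,293), so the jaws are centred on it. Descending to straddle the pin.

Call:
step_arm:
  deltas:
    - [[33, -0.09, -0.03, 1.5, 0, 0, 0], [33, 0, 0, 1.5, 0, 0, 0], [33, 0, 0, 1.3, 0, 0, 0], [33, 0, 0, 1.0, 0, 0, 0], [33, 0, 0, 0, 0, 0, 0], [33, 0, 0, 0, 0, 0, 0]]

```text
clock: 21.8
position: [0.4826, -0.0238, 0.1158]
orientation: [0.985, -0.175, 0.0, -0.0]
contact_force: [1.0, -0.2, 0.2]
gripper_width: 0.0281
```

```bash
cat > arc.py <<'E'
from h2 import *
s,p,r=tool();ax=np.array([.5955,-.0652]);v=p[:2]-ax
print('t',s['clock'],p.round(4),'jaw',np.degrees(jaw(r)).round(2),'rad',np.linalg.norm(v).round(4),'az',(np.degrees(np.arctan2(v[1],v[0]))%360).round(2),'F',s['contact_force'].round(1),'w',round(float(s['gripper_width']),4))
E
python3 arc.py
```

```text
t 21.8 [ 0.4826 -0.0238  0.1158] jaw -110.18 rad 0.1202 az 159.85 F [ 1.  -0.2  0.2] w 0.0281
```

Call:
step_arm:
  deltas:
    - [[24, 0, 0, 0, 0, 0, 0], [24, 0, 0, 0, 0, 0, 0], [24, 0.01, 0.48, 0, 0, 0, -0.04], [24, 0.01, 0.48, 0, 0, 0, -0.04], [24, 0.01, 0.48, 0, 0, 0, -0.04], [24, 0.01, 0.48, 0, 0, 0, -0.04], [24, 0.01, 0.48, 0, 0, 0, -0.04]]

```text
clock: 22.5
position: [0.4775, -0.0445, 0.1158]
orientation: [0.997, -0.075, 0.002, -0.002]
contact_force: [-1.1, 16.5, 0.0]
gripper_width: 0.0204
```

```bash
python3 arc.py
```

```text
t 22.5 [ 0.4775 -0.0445  0.1158] jaw -98.63 rad 0.1198 az 170.06 F [-1.1 16.5  0. ] w 0.0204
```

Call:
step_arm:
  deltas:
    - [[24, 0.01, 0.36, 0, 0, 0, -0.03], [24, 0.01, 0.36, 0, 0, 0, -0.03], [24, 0.01, 0.36, 0, 0, 0, -0.03], [24, 0.01, 0.36, 0, 0, 0, -0.03]]

```text
clock: 22.9
position: [0.4759, -0.0592, 0.1158]
orientation: [1.0, -0.016, 0.001, -0.002]
contact_force: [-3.5, 15.3, 1.9]
gripper_width: 0.0203
```

```bash
python3 arc.py
```

```text
t 22.9 [ 0.4759 -0.0592  0.1158] jaw -91.78 rad 0.1197 az 177.12 F [-3.5 15.3  1.9] w 0.0203
```

Call:
step_arm:
  deltas:
    - [[24, 0.01, 0.36, 0, 0, 0, -0.03], [24, 0.01, 0.36, 0, 0, 0, -0.03], [24, 0.01, 0.36, 0, 0, 0, -0.03], [24, 0.01, 0.36, 0, 0, 0, -0.03]]

```text
clock: 23.3
position: [0.4761, -0.074, 0.1157]
orientation: [0.999, 0.044, 0.001, -0.001]
contact_force: [-2.9, 12.2, 2.3]
gripper_width: 0.0206
```

```bash
python3 arc.py
python3 - <<'E'
from h import *
cv2.imwrite('pics/w11.png',bot.camera('wrist'))
E
```

```text
t 23.3 [ 0.4761 -0.074   0.1157] jaw -84.9 rad 0.1197 az 184.2 F [-2.9 12.2  2.3] w 0.0206
```

View pics/w11.png

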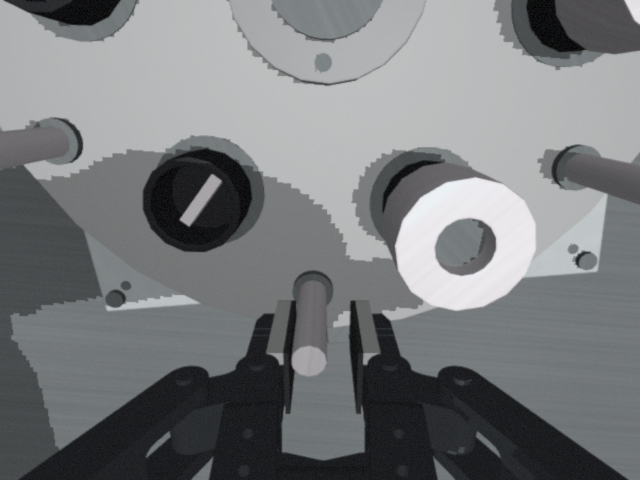

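The pin is held between the pads at (310,355), and the hub is still upright in its cup. Continuing past the crest.

Call:
step_arm:
  deltas:
    - [[24, 0.01, 0.36, 0, 0, 0, -0.03], [24, 0.01, 0.36, 0, 0, 0, -0.03], [24, 0.01, 0.36, 0, 0, 0, -0.03], [24, 0.01, 0.36, 0, 0, 0, -0.03], [24, 0.01, 0.36, 0, 0, 0, -0.03], [24, 0.01, 0.36, 0, 0, 0, -0.03], [24, 0.01, 0.36, 0, 0, 0, -0.03], [24, 0.01, 0.36, 0, 0, 0, -0.03], [24, 0.01, 0.36, 0, 0, 0, -0.03], [24, 0.01, 0.36, 0, 0, 0, -0.03]]

```text
clock: 24.35
position: [0.4844, -0.1098, 0.1157]
orientation: [0.981, 0.193, 0.0, -0.001]
contact_force: [-3.2, 5.8, 4.0]
gripper_width: 0.0205
```

```bash
python3 arc.py
```

```text
t 24.35 [ 0.4844 -0.1098  0.1157] jaw -67.72 rad 0.1197 az 201.84 F [-3.2  5.8  4. ] w 0.0205
```

Call:
step_arm:
  deltas:
    - [[24, 0.01, 0.377, 0, 0, 0, -0.0314], [24, 0.01, 0.377, 0, 0, 0, -0.0314], [24, 0.01, 0.377, 0, 0, 0, -0.0314], [24, 0.01, 0.377, 0, 0, 0, -0.0314], [24, 0.01, 0.377, 0, 0, 0, -0.0314], [24, 0.01, 0.377, 0, 0, 0, -0.0314], [24, 0.01, 0.377, 0, 0, 0, -0.0314], [24, 0.01, 0.377, 0, 0, 0, -0.0314], [24, 0.01, 0.377, 0, 0, 0, -0.0314], [24, 0, 0, 0, 0, 0, 0]]

```text
clock: 25.35
position: [0.5023, -0.1397, 0.1156]
orientation: [0.944, 0.329, 0.0, 0.0]
contact_force: [-0.4, 0.2, 0.1]
gripper_width: 0.0206
```

```bash
python3 arc.py
python3 - <<'E'
from h import *
cv2.imwrite('pics/w12.png',bot.camera('wrist'))
E
```

```text
t 25.35 [ 0.5023 -0.1397  0.1156] jaw -51.58 rad 0.1193 az 218.62 F [-0.4  0.2  0.1] w 0.0206
```

View pics/w12.png

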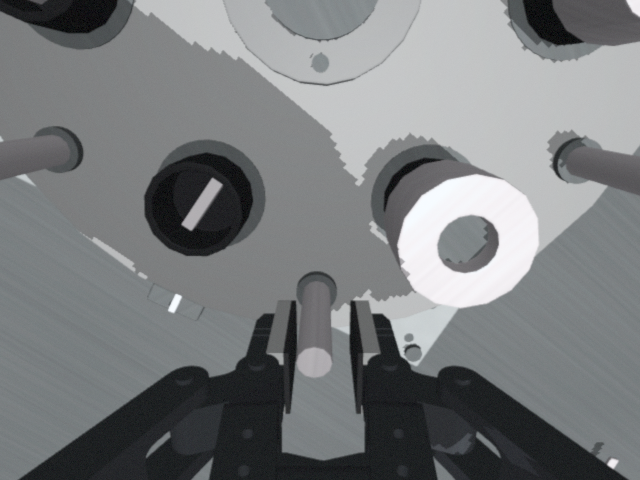

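The pin at (314,360) touches neither pad and the force is near zero, so the dial is in its detent. Opening slightly and lifting away.

Call:
step_arm:
  deltas:
    - [[32, 0, -0.1, 0, 0, 0, 0], [32, 0, 0, 0, 0, 0, 0], [32, 0, 0, -1, 0, 0, 0], [32, 0, 0, -2, 0, 0, 0], [32, 0, 0, -3, 0, 0, 0], [32, 0, 0, -4, 0, 0, 0], [32, 0, 0, -4, 0, 0, 0], [32, 0, 0, -2, 0, 0, 0], [32, 0, 0, 0, 0, 0, 0]]

```text
clock: 26.3
position: [0.5029, -0.1389, 0.2798]
orientation: [0.944, 0.329, 0.003, 0.001]
contact_force: [-0.6, 1.2, 0.3]
gripper_width: 0.0273
```

Call:
step_arm:
  deltas:
    - [[32, -4, 0, 0, 0, 0, 0], [32, -4, 0, 0, 0, 0, 0], [32, 0, 0, 0, 0, 0, 0], [32, 0, 0, 0, 0, 0, 0]]

```text
clock: 26.7
position: [0.4379, -0.1888, 0.2755]
orientation: [0.945, 0.328, 0.0, 0.0]
contact_force: [0.4, 1.2, 0.3]
gripper_width: 0.0273
```

```bash
python3 arc.py
python3 - <<'E'
from h2 import *
s,p,r=tool();im=bot.camera('wrist');cv2.imwrite('pics/w13.png',im)
for n in('top','side'):cv2.imwrite(f'pics/{n}9.png',bot.camera(n))
t=cv2.imread('pics/top9.png');cv2.imwrite('pics/top9c.png',cv2.resize(t[115:290,240:420],None,fx=3.4,fy=3.4,interpolation=cv2.INTER_CUBIC))
t=cv2.imread('pics/side9.png');cv2.imwrite('pics/side9c.png',cv2.resize(t[160:310,200:370],None,fx=4,fy=4,interpolation=cv2.INTER_CUBIC))
E
```

```text
t 26.7 [ 0.4379 -0.1888  0.2755] jaw -51.67 rad 0.2003 az 218.12 F [0.4 1.2 0.3] w 0.0273
```

View pics/w13.png

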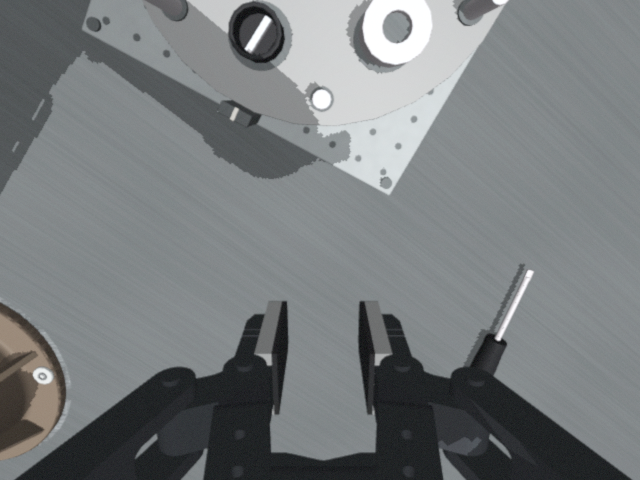

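View pics/top9.png

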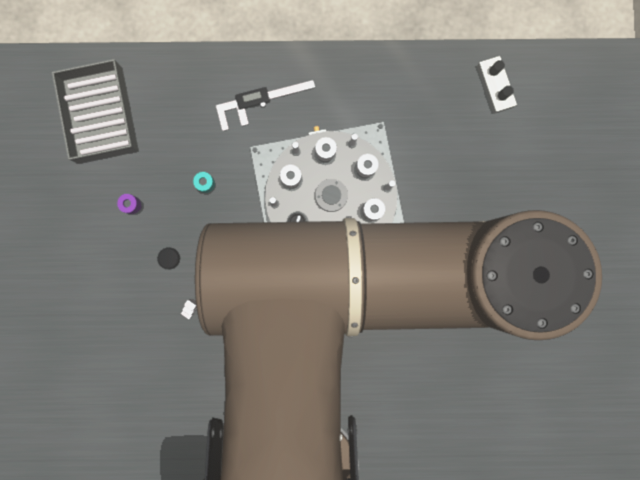

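View pics/side9c.png

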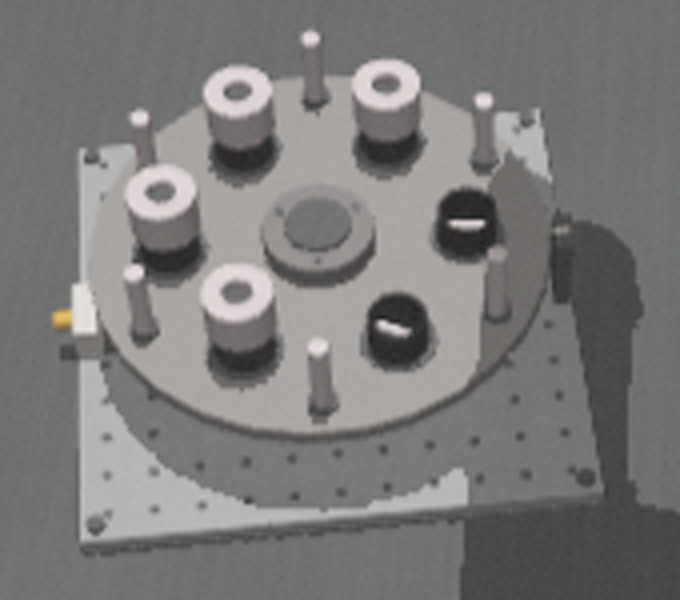

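```bash
cat > dial.py <<'E'
from h import *
import sys
def pins(n,f):
    C=cal(n);im=cv2.imread(f);g=im.min(axis=2);ax=np.array([.5955,-.0652]);out=[]
    for k in range(6):
        a=np.radians(159.8+60*k)
        u=proj(C,[ax[0]+.12*np.cos(a),ax[1]+.12*np.sin(a),.135]);ui,vi=u.astype(int)
        m=np.zeros_like(g);m[vi-8:vi+9,ui-8:ui+9]=g[vi-8:vi+9,ui-8:ui+9]>int(sys.argv[1])
        b=[q for q in blobs(m,6) if q[1][4]<70]
        if b:
            q=min(b,key=lambda t:np.hypot(*(t[0]-u)));P=ray(C,q[0],.135)[:2]
            out.append((k,q[0],q[1][4],P))
        else: out.append((k,None,0,None))
    return out
for n,a,b in (('side','pics/side0.png','pics/side9.png'),('side','pics/side0.png','pics/side3.png'),('top','pics/top0.png','pics/top9.png')):
    A=pins(n,a);B=pins(n,b);ax=np.array([.5955,-.0652])
    print(b)
    for x,y in zip(A,B):
        if x[1] is not None and y[1] is not None:
            f=lambda P:np.degrees(np.arctan2(*(P-ax)[::-1]))
            print(x[0],x[1],x[2],y[1],y[2],'dang',((f(y[3])-f(x[3])+180)%360-180).round(2))
E
python3 dial.py 200
```

```text
pics/side9.png
1 [319.2 183. ] 10 [320.3 184.6] 7 dang -2.87
2 [275. 169.] 9 [277.  169.3] 7 dang -2.33
3 [233.5 190.4] 11 [234.5 189. ] 8 dang -2.32
4 [234. 229.] 11 [232.9 227.9] 10 dang -1.98
5 [281.5 245.8] 13 [278.8 246.1] 12 dang -2.87
pics/side3.png
1 [319.2 183. ] 10 [319.1 183.1] 9 dang -0.06
2 [275. 169.] 9 [275. 169.] 9 dang 0.0
3 [233.5 190.4] 11 [233.4 190.3] 9 dang -0.09
4 [234. 229.] 11 [234. 229.] 11 dang 0.0
5 [281.5 245.8] 13 [281.5 246. ] 12 dang -0.01
pics/top9.png
2 [391.5 179.9] 35 [391.9 182.6] 34 dang -2.61
3 [351.5 134.6] 32 [354.6 135.7] 33 dang -3.11
4 [291.4 144.6] 50 [294.9 143.8] 37 dang -2.99
5 [272.7 201.9] 33 [272.2 199.4] 32 dang -2.42
```

```bash
python3 - <<'E'
from h import *
cv2.imwrite('pics/side10.png',bot.camera('side'))
E
sed -e "s#^for n,a,b in.*#for n,a,b in (('side','pics/side0.png',sys.argv[2]),):#" dial.py > dial2.py; python3 dial2.py 200 pics/side10.png
```

```text
pics/side10.png
1 [319.2 183. ] 10 [320.5 184.5] 8 dang -2.88
2 [275. 169.] 9 [277.  169.3] 7 dang -2.33
3 [233.5 190.4] 11 [234.5 189. ] 8 dang -2.32
4 [234. 229.] 11 [233.1 227.8] 11 dang -1.98
5 [281.5 245.8] 13 [278.8 246.1] 12 dang -2.87
```

Run:
```python
from h import *
goto([.5004,-.1384,.116],np.radians(-52.4))
```

```text
delta cm [ 7.89 -0.07 15.9 ] jaw -0.8999 wz 0.014612475411633685 tilt [-4.e-04  0.e+00 -1.e+00]
```

Call:
step_arm:
  deltas:
    - [[32, 4, -0.07, 0, 0, 0, 0], [32, 3.89, 0, 0, 0, 0, 0], [32, 0, 0, 4, 0, 0, 0], [32, 0, 0, 4, 0, 0, 0], [32, 0, 0, 2, 0, 0, 0], [32, 0, 0, 0, 0, 0, 0], [32, 0, 0, 0, 0, 0, 0]]

```text
clock: 27.6
position: [0.5007, -0.1387, 0.1756]
orientation: [0.944, 0.329, -0.0, 0.0]
contact_force: [0.5, 0.3, -0.1]
gripper_width: 0.0275
```

```bash
python3 arc.py
python3 - <<'E'
from h import *
goto([.5004,-.1384,.116])
cv2.imwrite('pics/w14.png',bot.camera('wrist'))
E
```

```text
t 27.6 [ 0.5007 -0.1387  0.1756] jaw -51.54 rad 0.1199 az 217.77 F [ 0.5  0.3 -0.1] w 0.0275
delta cm [-0.   -0.04  5.96] jaw -0.8995 wz None tilt [-5.e-04 -6.e-04 -1.e+00]
```

View pics/w14.png

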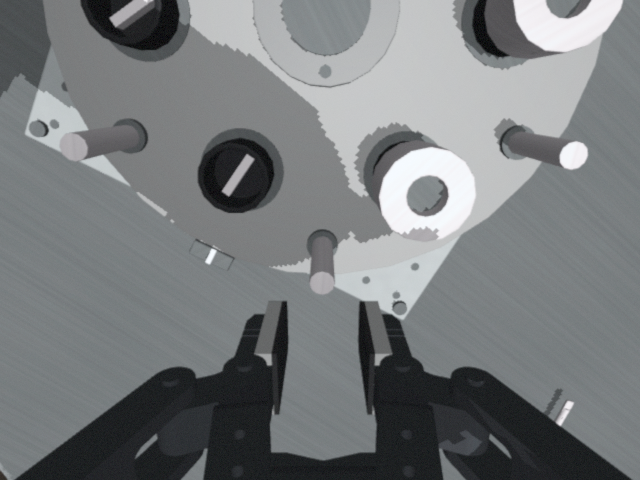

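Call:
step_arm:
  deltas:
    - [[32, 0, 0, 2.5, 0, 0, 0], [32, 0, 0, 2.5, 0, 0, 0], [32, 0, 0, 0.9, 0, 0, 0], [24, 0, 0, 0, 0, 0, 0], [24, 0, 0, 0, 0, 0, 0], [24, 0, 0.3, 0, 0, 0, -0.025], [24, 0.01, 0.3, 0, 0, 0, -0.025], [24, 0, 0.2, 0, 0, 0, -0.016], [24, 0, 0, 0, 0, 0, 0], [24, 0, 0, 0, 0, 0, 0]]

```text
clock: 28.65
position: [0.5053, -0.1451, 0.1165]
orientation: [0.933, 0.36, 0.0, 0.0]
contact_force: [-0.1, 0.7, -0.5]
gripper_width: 0.0204
```

```bash
python3 arc.py
python3 - <<'E'
from h import *
cv2.imwrite('pics/side11.png',bot.camera('side'))
E
python3 dial2.py 200 pics/side11.png
```

```text
t 28.65 [ 0.5053 -0.1451  0.1165] jaw -47.84 rad 0.1205 az 221.54 F [-0.1  0.7 -0.5] w 0.0204
pics/side11.png
2 [275. 169.] 9 [275.2 169. ] 10 dang -0.23
3 [233.5 190.4] 11 [233.5 190. ] 10 dang -0.54
4 [234. 229.] 11 [234. 229.] 11 dang 0.0
5 [281.5 245.8] 13 [281.2 245.9] 12 dang -0.32
```

Call:
step_arm:
  deltas:
    - [[24, 0, 0.06, 0, 0, 0, 0], [24, 0, 0, 0, 0, 0, 0], [24, 0, 0, 0, 0, 0, 0], [24, 0, -0.3, 0, 0, 0, 0], [28, 0, 0, 0, 0, 0, 0], [28, 0, 0, 0, 0, 0, 0]]

```text
clock: 29.3
position: [0.5035, -0.1431, 0.1162]
orientation: [0.933, 0.36, -0.0, 0.0]
contact_force: [0.6, -0.0, -0.2]
gripper_width: 0.0239
```

Call:
step_arm:
  deltas:
    - [[28, 0, 0, -1, 0, 0, 0], [28, 0, 0, -2, 0, 0, 0], [28, 0, 0, -3, 0, 0, 0], [28, 0, 0, -4, 0, 0, 0], [28, 0, 0, -4, 0, 0, 0], [28, 0, 0, -2, 0, 0, 0], [28, -4, 0, 0, 0, 0, 0], [28, -4, 0, 0, 0, 0, 0], [28, 0, 0, 0, 0, 0, 0], [28, 0, 0, 0, 0, 0, 0]]

```text
clock: 30.3
position: [0.4439, -0.1975, 0.2773]
orientation: [0.933, 0.359, 0.001, 0.0]
contact_force: [0.2, -0.1, 0.9]
gripper_width: 0.0237
```

```bash
python3 arc.py
python3 - <<'E'
from h import *
im=bot.camera('side');cv2.imwrite('pics/side12.png',im)
cv2.imwrite('pics/top12.png',bot.camera('top'))
cv2.imwrite('pics/side12c.png',cv2.resize(im[160:400,200:400],None,fx=2.5,fy=2.5,interpolation=cv2.INTER_CUBIC))
E
python3 dial2.py 200 pics/side12.png; sed "s/'pics\/top9.png'/'pics\/top12.png'/" dial.py > d3.py; python3 d3.py 200 | tail -5
```

```text
t 30.3 [ 0.4439 -0.1975  0.2773] jaw -47.89 rad 0.2012 az 221.1 F [ 0.2 -0.1  0.9] w 0.0237
pics/side12.png
1 [319.2 183. ] 10 [319.  183.5] 6 dang -0.5
2 [275. 169.] 9 [275.3 169.4] 7 dang -0.3
3 [233.5 190.4] 11 [233.3 190.4] 7 dang 0.09
4 [234. 229.] 11 [234. 229.] 11 dang 0.0
5 [281.5 245.8] 13 [281.2 245.9] 12 dang -0.32
pics/top12.png
2 [391.5 179.9] 35 [391.4 180.3] 37 dang -0.36
3 [351.5 134.6] 32 [350.8 133.8] 46 dang 0.86
4 [291.4 144.6] 50 [290.6 144.5] 63 dang 0.49
5 [272.7 201.9] 33 [272.5 201.6] 31 dang -0.31
```

View pics/side12c.png

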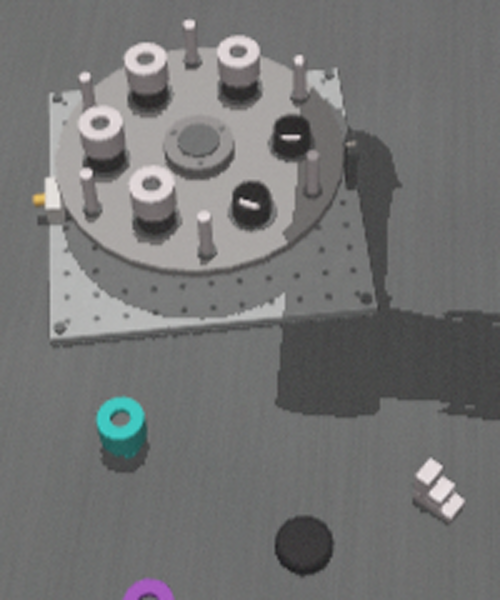

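Run:
```python
from bench import bot
print(bot.job_done())
```

```text
the job is handed in; nothing more can be done
None
```

The hub is home in the loading cup, the dial has turned one click counter-clockwise, and the job is handed in at about 30.5 s of the 72 s limit.

**Hub:** I gripped the bare hub, lowered it onto the drive bar (foot 14 mm below the rim) and turned it counter-clockwise under about 10 N until it dropped. I then pressed it home. The foot read 20.2 mm below the rim, and the highest force I read was about 14 N; I did not read the force at the peak of the last 0.4 mm press. In the side picture its head sits level with the other hubs.

**Dial:** I turned it by the drive pin, with pushing forces up to about 16.5 N. After the first push it stopped about 2.5° short of the detent, held by friction. I went back, nudged it, and let go.

**Last checks:**
- **Dial angle:** the side camera puts the dial within about 0.5° of the detent. The top camera's pins scatter more, from −0.4° to +0.9°.
- **Cup positions:** the hubs have all moved on by one cup, and an empty cup is at the loading station.
- **Contact and bystanders:** the robot touches nothing. The lens cap, gauge and look-alikes appear unmoved. I last saw the screwdriver before the final nudge, lying where it was, and did not check it again.

**Disagreements:** my guess at the slot direction from the wrist picture was wrong by about 24°, so the sweep found the fit instead. The wrist camera calibration was off by about 1.5 mm, which I corrected before inserting the hub.

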